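# Load a bottle through the airlock of a small anaerobic chamber

### The arm

A 6-joint arm with a two-finger parallel gripper is mounted at the origin on a cart in front of the work surface, level with it; the furniture and walls round the work are solid. World frame = base frame: x ahead of the robot, y to its left, z up, the work surface at z = 0. Lengths are in m, angles in rad, forces in N, time in s.
With the tool pointing down it reaches from about 0.375 to 0.825 m from the base axis. Payload 5.5 kg.
Tool frame: the origin (TCP) lies at the very end of the fingers, on their centre line; the grasp point (between the pads) lies 19 mm behind it (robot.grip_point_offset is the distance from the TCP to the grasp point, in m); z points along the fingers, y is the direction in which the jaws open and shut (so a half turn about z gives the same grasp; the last joint's range is limited). The gripper opens to 85 mm and grips with 20 to 120 N. Pads are 22 mm wide; open, the fingers measure 114 mm over their backs; the gripper's body (76 mm by 85 mm) begins 54 mm behind the grasp point. The pads swing forward as they close: fully open they stand 13 mm farther back than shut.
Start: joints at [-1.115, 0.314, -0.047, 1.21, 0, 1.571], TCP at [0.264, -0.539, 0.231] pointing down, gripper open.
Joint ranges: [-2.67, 2.67], [-0.69, 1.73], [-1.03, 1.25], [-2.08, 2.16], [-1.42, 1.45], [-3.14, 3.14]. Speed limits (rad/s): [2.39, 2.39, 3.01, 3.14, 3.14, 3.14].

### API

Orientations are given as a unit quaternion [x, y, z, w].
In Python, from rig import robot, optics gives the robot as it stands.
- The arm moves only by the tool play_rows, never from a script. Its argument "targets" is a list of rows, each an object with "fingers": the finger opening in mm, from 0 to 85.4; "xyz": the shift along the tool's x, y, z in mm, a list of three; "delta_rot": the turn, a rotation vector about the tool's x, y, z in degrees, a list of three. A call has 1 to 20 rows; each row shifts and turns the pose as measured when the row begins, along the tool's axes as they then stand; what a row does not reach is not made up. A row lasts 1/12 s, in which the tool goes at most 41.7 mm and 7.16 degrees, less where a joint would pass 70% of its speed; a pose out of reach is approached as far as the arm can. A call with a gripper value outside its range is refused whole. The fingers move at their own pace and stop on an object; "grip_force" is the grip in N (left out, the last holds). Time passes only in rows, so rows that do not move let the fingers close. It gives the time, the measured TCP pose, the force and the opening at its end, in the units of the state.
- robot.state(): the state, without advancing time (a new reading comes with each control period).
- optics.grab_frame(name): name is "scene" or "top" or "wrist"; returns the picture (480x640x3 uint8, red, green, blue); there is no depth.
- optics.camera_params(name): a dict with "intrinsics" (3x3 intrinsics, pixels), "extrinsics" (4x4, takes a point from camera to world coordinates). Camera axes: x right, y down, z forward; pixel columns grow to the right and rows downward; lengths in m; the calibration is good to about 2 mm. A picture is of the moment at which its call begins: read the wrist's pose just before it. camera_params takes no time and is no camera call; for the wrist camera it gives the pose at the moment of the call.
- robot.job_done(): hands the job in, once; it reports no verdict.
The state is a dict: "t": time; "q": joint angles; "qvel": joint speeds; "joint_efforts": joint torques, N m; "tool_pos": TCP position; "tool_rot": TCP orientation; "contact_force": force on the tool from outside, world axes, zero at the start; "torque": the same for the moment, N m; "width": opening from 0.0 (shut) to 1.0 (fully open).
Only numpy, scipy, OpenCV 4.12 (cv2) and the standard library are available. Lean on these libraries where they do the work, as an engineer would, in place of code of your own. Each camera call takes 0.05 s, during which the arm holds its last target.

### The job

The small reagent bottle is due to go into the anaerobic chamber through its airlock. Looking cannot tell whether the inner gate is on its seat, so wind the hand crank clockwise until it comes up hard and lean on it firmly for a moment to feel the gasket squeeze; only then swing the sloping outer lid right up and stand the small bottle upright on the tray inside. Leave the gate shut and the lid up, and do not disturb the tall bottle.

Things in the scene. Friction and masses are not known exactly. Their poses are not given: they have to be found in the camera images.
- crank (a joint): Hand crank of the inner slide gate, rad. 0: gate on its gasket (shut). Positive: open, 8 mm of gap per turn; clockwise from above closes. Starts anywhere from 0 to 8. Winding on past 0 squeezes the gasket (stiff springy stop): -0.03 takes about 6 N at the knob, -0.1 about 15 N; let go, it comes back to about 0 (0.2 at most; up to 0.3 the gasket still seals). Friction 0.12 N m; stays where left.
- crank_knob (a point): Centre of the crank's black round grip: upright, 22 mm diameter, 44 mm tall (22 mm below and 21 mm above this point), spinning freely on its own pin, so that one grasp can follow it all the way round. It circles 50 mm from the crank's upright axis, 1 mm above the flat steel crank arm that carries it.
- crank_axis (a point): Fixed point on the crank's upright axis at the height of the grip's centre (272 mm), on the grey gate housing (top 225 mm) between airlock and chamber. Frame as tray. At crank 0 the knob stands toward +y of this frame, over the chamber (roof at 215 mm); positive angles turn it counter-clockwise from there. A gauge (top 280 mm) and gas taps (255 mm) stand on the roof, over 120 mm off to +y.
- lid (a joint): Angle of the airlock's sloping white lid (outer door) with a clear pane, rad: 0 shut, grows as it swings up, stop at 1.75; right up means past 1.5. Hinge along its upper, far edge. Stiff hinge: it stays at any angle where it is left; lifting takes about 4 N at the tab. At the stop it stands 25 degrees from upright, leaning toward the robot over the opening, its tab on the far side.
- lid_handle (a point): Grip centre of the lid's black tab: 18 mm thick along y, 36 mm along the slope, standing 41 mm square off the lid. This point is 24 mm above the lid's face, 17 mm below the tab's top, 128 mm from the hinge along the lid and 42 mm from the lid's lower (near) edge. Shut, the lid slopes 35 degrees, so the tab leans 35 degrees from vertical toward the robot. y: hinge direction.
- lid_hinge (a point): Middle of the lid's hinge axis, which runs level along the airlock's y. Lid 170 mm long from here, 168 mm wide, 11 mm thick. Its x axis points up the slope (away from the lid's free edge) and turns with the lid.
- tray (a point): Centre of the top of the steel tray plate (132 x 140 mm) on the airlock's floor, 26 mm above the desk. Frame: x away from the robot, y left toward gate and chamber, z up; turns with the whole fixed unit. Inside faces at x = -77 and 77, y = -82 and 82 mm; front wall rises 29 mm above the tray, the gate housing (left) 199 mm; the hinge lies at x = 54 mm, 127 mm up. Anywhere on the tray will do.
- small_center (a point): Centre, half-way up, of the small reagent bottle with a red screw cap: 85 mm tall, 40 mm diameter up to the shoulder at about 65 mm, cap 26 mm wide, about 0.16 kg. Stands upright on the desk to the right; z is its axis. It goes on the tray. The two bottles' places may be swapped.
- tall_center (a point): Centre, half-way up, of the tall reagent bottle with a blue screw cap: 115 mm tall, 50 mm diameter. A bystander standing near the small bottle; it must stay put.
Things that resemble listed ones, but are neither listed nor needed, are in the scene too. What is shaped like the part that bears small_center but yellow is not meant.

How it is judged:
On the way, in this order (a step that is already met when the one before it is completed fails the run):
1. the inner gate is wound shut and the crank is leaned on until the gasket is squeezed (value of joint crank below -0.03 rad), for 0.2 s.
2. the lid is swung up (value of joint lid above 1.5 rad), for 0.2 s.
At the end, for the whole second after the job is handed in: Crank below 0.3 rad (gate shut), lid up past 1.5 rad, the small bottle standing upright (within 0.1 rad) on the tray (centre less than 50 mm above it), its axis within 60 mm of the tray centre in x and 65 mm in y; the tall bottle within 30 mm of its start (value of joint crank below 0.3 rad and value of joint lid above 1.5 rad and x of small_center in the frame of tray between -0.06 and 0.06 m and y of small_center in the frame of tray between -0.065 and 0.065 m and z of small_center in the frame of tray below 0.05 m and angle between small_center's own z axis and vertical below 0.1 rad); the robot touches nothing.
It fails at once if the lid is lifted while the inner gate is off its seat (value of joint lid above 0.05 rad and value of joint crank above 0.3 rad).
It fails at once if the tall bottle is disturbed (distance of tall_center from where it was at the start of the episode above 0.03 m).
It also fails if it takes over 72 s, if anything falls off the work surface, if the arm or the gripper's body presses on something with over 40 N, if the wrist force passes 120 N, or if a joint passes its speed limit or range.

## Working session

There is one attempt and no reset: what is moved stays moved. The work goes in short steps, Python scripts to look and compute and a tool call to move; the robot and the scene stay as the last step left them, time stands still between calls to the robot, and variables do not carry over. Pictures are saved under pics/ and viewed, and the job is handed in when it is done.

Besides the shell and the picture viewer there is one more tool, called after ">>>" as name([rows], argument=value, ...), one row to a line, values as JSON. play_rows: Moves the arm, as the interface text tells. Its arguments: {"type":"object","properties":{"targets":{"type":"array"},"grip_force":{"type":"number"}},"required":["targets"]}

```bash
ls; mkdir -p pics; python3 - <<'E'
from rig import robot, optics
import cv2
print(robot.state())
for n in ["scene","top","wrist"]:
    p=optics.camera_params(n);print(n,p)
    cv2.imwrite(f"pics/{n}0.png",optics.grab_frame(n)[:,:,::-1])
E
```

```text
pics
{'t': 0.0, 'q': array([-1.11503313e+00,  3.14241074e-01, -4.80878051e-02,  1.21018297e+00,
        6.53198555e-06,  1.57079564e+00]), 'qvel': array([ 0.0006689 ,  0.00098915, -0.00092005,  0.00104703,  0.00123893,
        0.00170965]), 'joint_efforts': array([-9.29496964e-04, -5.39584172e+01,  3.39748836e+01,  1.92247453e-02,
        6.93470020e-05,  3.42532837e-05]), 'tool_pos': array([ 0.26383651, -0.53823595,  0.23042171]), 'tool_rot': array([ 9.74146722e-01,  2.25914647e-01, -1.90598215e-04, -8.36321192e-04]), 'contact_force': array([-0.4232142 , -0.31821617, -0.25576249]), 'torque': array([-0.02029307, -0.03508357, -0.02177746]), 'width': 0.9988511973057441}
scene {'intrinsics': array([[576.21878386,   0.        , 321.99334722],
       [  0.        , 576.21878386, 236.42724539],
       [  0.        ,   0.        ,   1.        ]]), 'extrinsics': array([[ 0.57410183, -0.36749549,  0.731679  , -0.46152827],
       [-0.81873712, -0.2672127 ,  0.50819967, -0.7835148 ],
       [ 0.00875283, -0.89081111, -0.4542895 ,  0.80204001],
       [ 0.        ,  0.        ,  0.        ,  1.
[... 182 characters left out ...]
]]), 'extrinsics': array([[ 0.00952235, -0.99297292,  0.11795808,  0.41385836],
       [-0.99994938, -0.00983924, -0.00210448, -0.09605652],
       [ 0.00325031, -0.11793207, -0.99301635,  1.43067724],
       [ 0.        ,  0.        ,  0.        ,  1.        ]])}
wrist {'intrinsics': array([[411.38519301,   0.        , 320.30750471],
       [  0.        , 411.38519301, 235.27884058],
       [  0.        ,   0.        ,   1.        ]]), 'extrinsics': array([[ 0.44075858, -0.85749489, -0.26539476,  0.33155303],
       [-0.89762117, -0.42198869, -0.12728619, -0.50536224],
       [-0.00284633,  0.29432644, -0.95570071,  0.37256297],
       [ 0.        ,  0.        ,  0.        ,  1.        ]])}
```

View pics/scene0.png

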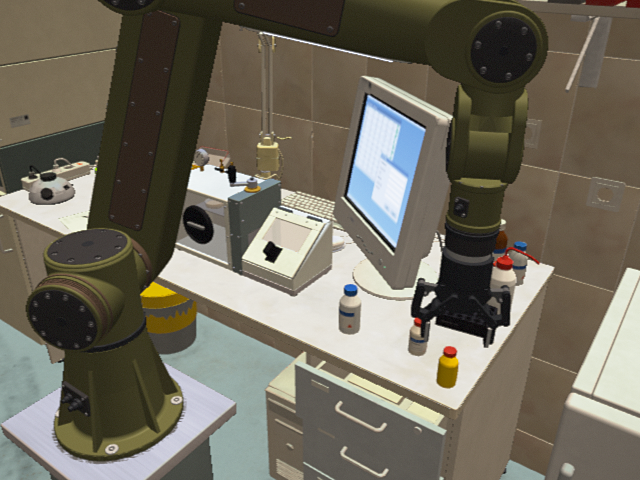

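View pics/top0.png

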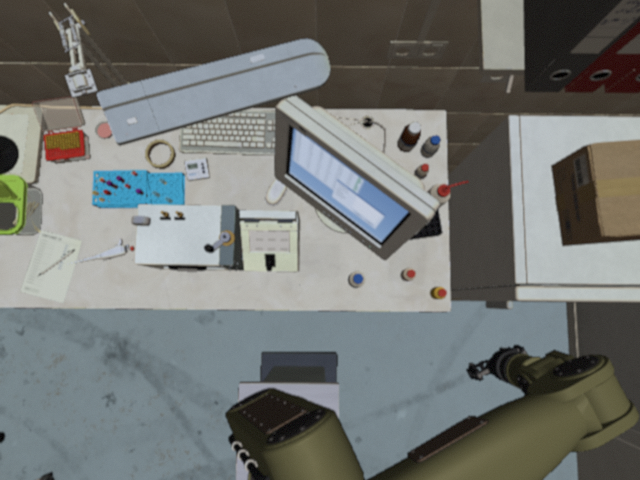

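View pics/wrist0.png

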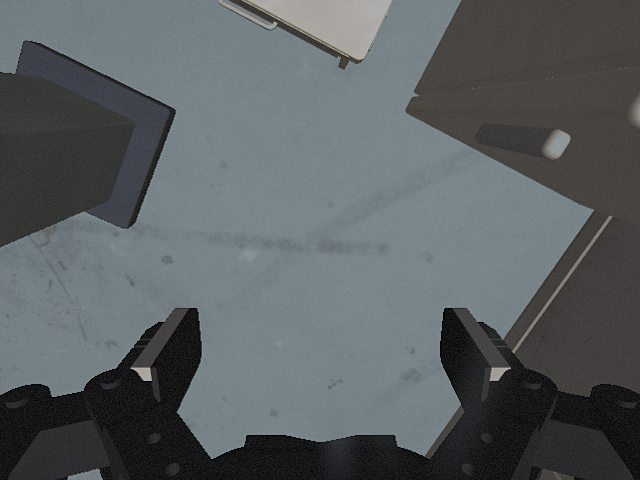

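The scene view shows the airlock lid at about (290,245) and the bottles at (349,310), (418,338) and yellow (447,368). In the top view the crank is near (215,243) and the lid near (270,240). I'll enlarge those areas next.

```bash
python3 - <<'E'
import cv2
a=cv2.imread("pics/top0.png");b=cv2.imread("pics/scene0.png")
cv2.imwrite("pics/c1.png",cv2.resize(a[190:310,120:310],None,fx=4,fy=4,interpolation=cv2.INTER_CUBIC))
cv2.imwrite("pics/c2.png",cv2.resize(b[140:300,170:350],None,fx=4,fy=3.75,interpolation=cv2.INTER_CUBIC))
cv2.imwrite("pics/c3.png",cv2.resize(a[250:310,340:460],None,fx=6,fy=6,interpolation=cv2.INTER_CUBIC))
cv2.imwrite("pics/c4.png",cv2.resize(b[270:400,320:480],None,fx=4,fy=4,interpolation=cv2.INTER_CUBIC))
E
```

```text
(no output)
```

View pics/c1.png

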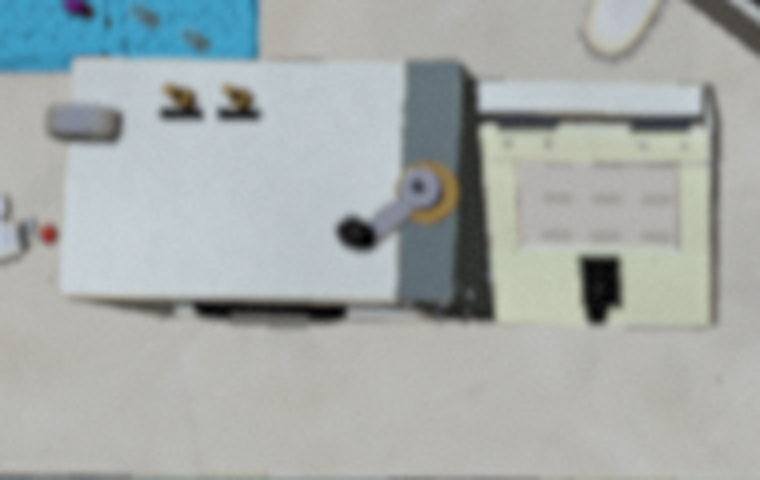

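View pics/c2.png

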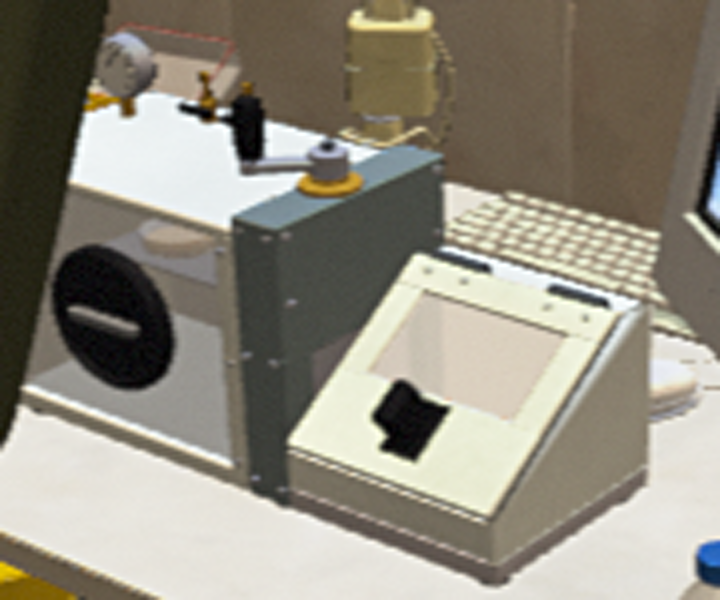

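View pics/c3.png

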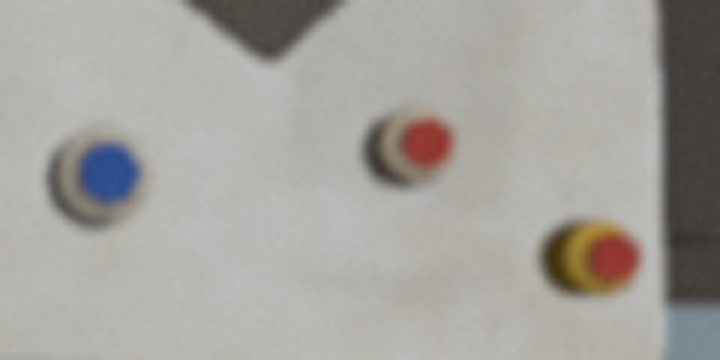

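View pics/c4.png

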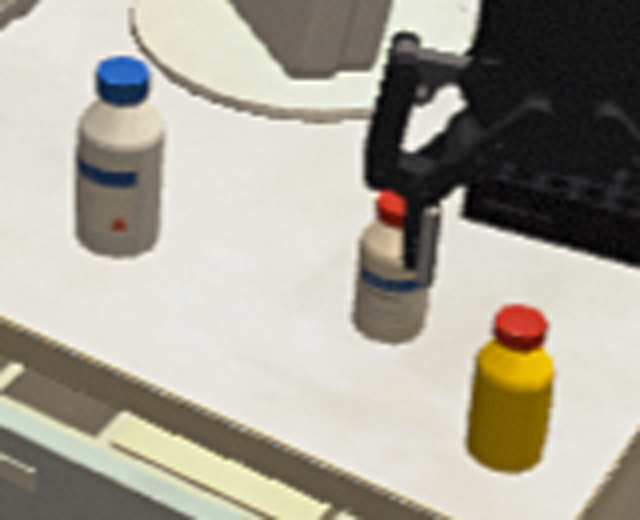

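```bash
cat > h.py <<'E'
import numpy as np, cv2
from scipy.spatial.transform import Rotation as R
from rig import robot, optics
def proj(name,P,p=None):
    p=p or optics.camera_params(name);E=np.linalg.inv(p['extrinsics'])
    c=E[:3,:3]@np.asarray(P)+E[:3,3];u=p['intrinsics']@c;return u[:2]/u[2]
def ray(p,uv):
    d=np.linalg.inv(p['intrinsics'])@np.array([uv[0],uv[1],1.]);d=p['extrinsics'][:3,:3]@d
    return p['extrinsics'][:3,3],d/np.linalg.norm(d)
def tri(obs):
    A=np.zeros((3,3));b=np.zeros(3);rs=[ray(p,uv) for p,uv in obs]
    for o,d in rs:
        M=np.eye(3)-np.outer(d,d);A+=M;b+=M@o
    X=np.linalg.solve(A,b)
    return X,[np.linalg.norm((np.eye(3)-np.outer(d,d))@(X-o)) for o,d in rs]
def atz(p,uv,z):
    o,d=ray(p,uv);return o+d*(z-o[2])/d[2]
E
python3 - <<'E'
from h import *
print([a for a in dir(robot) if a[0]!='_'],[a for a in dir(optics) if a[0]!='_'])
s=robot.state();Rt=R.from_quat(s['tool_rot']).as_matrix();print("tool axes\n",Rt)
w=optics.camera_params('wrist')
print('cam in tool',Rt.T@(w['extrinsics'][:3,3]-s['tool_pos']));print(Rt.T@w['extrinsics'][:3,:3])
T=optics.camera_params('top');S=optics.camera_params('scene')
t=lambda x,y:(120+x/4-.4,190+y/4-.4)
sc=lambda x,y:(170+x/4-.4,140+y/3.75-.4)
t3=lambda x,y:(340+x/6-.4,250+y/6-.4); s4=lambda x,y:(320+x/4-.4,270+y/4-.4)
pairs={'hubtop':(t(418,186),sc(327,146)),'knobtop':(t(352,232),sc(246,98)),
'lidnearleft':(t(497,322),sc(290,442)),'lidnearright':(t(710,323),sc(490,515)),
'lidfarleft':(t(482,122),sc(420,256)),'lidfarright':(t(708,130),sc(612,330)),
'tabtop':(t(597,312),sc(385,405)),
'house_nearR':(t(455,303),sc(287,212)),'house_farR':(t(464,62),sc(442,155)),
'blue':(t3(109,172),s4(124,68)),'red':(t3(428,142),s4(392,200)),'yel':(t3(613,257),s4(521,318))}
for k,(a,b) in pairs.items():
    X,e=tri([(T,a),(S,b)]);print(k,X.round(4),np.round(e,4))
E
```

```text
['PlanningError', 'grip_point_offset', 'job_done', 'state'] ['camera_params', 'grab_frame']
tool axes
 [[ 8.97911988e-01  4.40174611e-01 -6.11881260e-04]
 [ 4.40175036e-01 -8.97911180e-01  1.20420663e-03]
 [-1.93538379e-05 -1.35060643e-03 -9.99999088e-01]]
cam in tool [ 7.52606963e-02  1.15606922e-05 -1.42056483e-01]
[[ 6.52245641e-04 -9.55709544e-01 -2.94310791e-01]
 [ 9.99998972e-01  9.99255970e-04 -1.02868636e-03]
 [ 1.27721719e-03 -2.94309817e-01  9.55709213e-01]]
hubtop [0.5829 0.1662 0.2549] [0.0006 0.0006]
knobtop [0.5465 0.1997 0.2934] [0.0008 0.0008]
lidnearleft [0.5046 0.1426 0.0637] [0.0003 0.0003]
lidnearright [ 0.5053 -0.023   0.0622] [0.0001 0.0001]
lidfarleft [0.6454 0.143  0.1551] [0.0007 0.0007]
lidfarright [ 0.642  -0.0217  0.1441] [0.0025 0.0025]
tabtop [0.5082 0.0599 0.1175] [0.0014 0.0014]
house_nearR [0.5075 0.1389 0.2383] [0.0031 0.0031]
house_farR [0.675  0.1446 0.2241] [0.0014 0.0014]
blue [ 0.4801 -0.2085  0.1146] [0.0004 0.0004]
red [ 0.4972 -0.3724  0.0831] [0.0023 0.0023]
yel [ 0.4409 -0.4685  0.0834] [0.0006 0.0006]
```

>>> play_rows([
  {"fingers": 45, "xyz": [0, 0, -40], "delta_rot": [0, 0, 7]},
  {"fingers": 45, "xyz": [0, 0, -40], "delta_rot": [0, 0, 7]},
  {"fingers": 45, "xyz": [0, 0, -40], "delta_rot": [0, 0, 0]},
], grip_force=40)

```text
t: 0.4
tool_pos: [0.2609, -0.5321, 0.341]
tool_rot: [0.995, 0.1, -0.005, -0.012]
contact_force: [1.5, -1.8, -0.2]
width: 0.603
```

```bash
python3 - <<'E'
from h import *
s=robot.state();print(s['t'],s['q'],s['tool_pos'],R.from_quat(s['tool_rot']).as_matrix().round(3),s['width'])
E
```

```text
0.4 [-1.11498971e+00  3.08103716e-01  1.91639307e-01  1.48031342e+00
  1.54315524e-05  1.82684076e+00] [ 0.26087817 -0.53213562  0.34097451] [[ 0.98   0.198 -0.011]
 [ 0.199 -0.98   0.023]
 [-0.007 -0.025 -1.   ]] 0.603283295259933
```

```bash
cat >> h.py <<'E'
def rows(goal,goalR,n,f,dx=None):
    """straight-line plan in n rows, printed in tool axes"""
    s=robot.state();p=s['tool_pos'];R0=R.from_quat(s['tool_rot']);rv=(R0.inv()*goalR).as_rotvec()
    if dx is not None: rv=dx
    d=(np.asarray(goal)-p)*1000/n;o=[]
    for i in range(n):
        Ri=R0*R.from_rotvec(rv*i/n)
        o.append('{"fingers": %g, "xyz": [%d, %d, %d], "delta_rot": [%.1f, %.1f, %.1f]}'%((f,)+tuple(np.rint(Ri.inv().apply(d)).astype(int))+tuple(np.degrees(rv/n))))
    print('['+',\n'.join(o)+']')
def toolR(tilt):
    """tool x toward robot(-x), y along +y, z down, tilted forward by tilt deg"""
    t=np.radians(tilt);z=np.array([np.sin(t),0,-np.cos(t)]);y=np.array([0,1.,0]);x=np.cross(y,z)
    return R.from_matrix(np.c_[x,y,z])
E
python3 - <<'E'
from h import *
print(toolR(0).as_matrix())
s=robot.state();g=toolR(0);r=(R.from_quat(s['tool_rot']).inv()*g).as_rotvec();print(np.degrees(r))
rows([.5465,.1997,.36],g,25,45)
E
```

```text
[[-1.  0.  0.]
 [ 0.  1.  0.]
 [ 0.  0. -1.]]
[  -0.76557977   -2.06309931 -168.5410854 ]
[{"fingers": 45, "xyz": [17, -26, 0], "delta_rot": [-0.0, -0.1, -6.7]},
{"fingers": 45, "xyz": [20, -24, 0], "delta_rot": [-0.0, -0.1, -6.7]},
{"fingers": 45, "xyz": [23, -22, 0], "delta_rot": [-0.0, -0.1, -6.7]},
{"fingers": 45, "xyz": [25, -19, 0], "delta_rot": [-0.0, -0.1, -6.7]},
{"fingers": 45, "xyz": [27, -16, 0], "delta_rot": [-0.0, -0.1, -6.7]},
{"fingers": 45, "xyz": [29, -13, 0], "delta_rot": [-0.0, -0.1, -6.7]},
{"fingers": 45, "xyz": [30, -9, 0], "delta_rot": [-0.0, -0.1, -6.7]},
{"fingers": 45, "xyz": [31, -5, -1], "delta_rot": [-0.0, -0.1, -6.7]},
{"fingers": 45, "xyz": [31, -2, -1], "delta_rot": [-0.0, -0.1, -6.7]},
{"fingers": 45, "xyz": [31, 2, -1], "delta_rot": [-0.0, -0.1, -6.7]},
{"fingers": 45, "xyz": [31, 6, -1], "delta_rot": [-0.0, -0.1, -6.7]},
{"fingers": 45, "xyz": [30, 9, -1], "delta_rot": [-0.0, -0.1, -6.7]},
{"fingers": 45, "xyz": [29, 13, -1], "delta_rot": [-0.0, -0.1, -6.7]},
{"fingers": 45, "xyz": [27, 16, -1], "delta_rot": [-0.0, -0.1, -6.7]},
{"fingers": 45, "xyz": [25, 19, -1], "delta_rot": [-0.0, -0.1, -6.7]},
{"fingers": 45, "xyz": [23, 22, -1], "delta_rot": [-0.0, -0.1, -6.7]},
{"fingers": 45, "xyz": [20, 24, -1], "delta_rot": [-0.0, -0.1, -6.7]},
{"fingers": 45, "xyz": [17, 26, -1], "delta_rot": [-0.0, -0.1, -6.7]},
{"fingers": 45, "xyz": [14, 28, -1], "delta_rot": [-0.0, -0.1, -6.7]},
{"fingers": 45, "xyz": [10, 30, -1], "delta_rot": [-0.0, -0.1, -6.7]},
{"fingers": 45, "xyz": [7, 31, -1], "delta_rot": [-0.0, -0.1, -6.7]},
{"fingers": 45, "xyz": [3, 31, -1], "delta_rot": [-0.0, -0.1, -6.7]},
{"fingers": 45, "xyz": [-1, 31, -1], "delta_rot": [-0.0, -0.1, -6.7]},
{"fingers": 45, "xyz": [-4, 31, -1], "delta_rot": [-0.0, -0.1, -6.7]},
{"fingers": 45, "xyz": [-8, 30, -1], "delta_rot": [-0.0, -0.1, -6.7]}]
```

>>> play_rows([
  {"fingers": 45, "xyz": [17, -26, 0], "delta_rot": [0, 0, -6.7]},
  {"fingers": 45, "xyz": [20, -24, 0], "delta_rot": [0, 0, -6.7]},
  {"fingers": 45, "xyz": [23, -22, 0], "delta_rot": [0, 0, -6.7]},
  {"fingers": 45, "xyz": [25, -19, 0], "delta_rot": [0, 0, -6.7]},
  {"fingers": 45, "xyz": [27, -16, 0], "delta_rot": [0, 0, -6.7]},
  {"fingers": 45, "xyz": [29, -13, 0], "delta_rot": [0, 0, -6.7]},
  {"fingers": 45, "xyz": [30, -9, 0], "delta_rot": [0, 0, -6.7]},
  {"fingers": 45, "xyz": [31, -5, 0], "delta_rot": [0, 0, -6.7]},
  {"fingers": 45, "xyz": [31, -2, 0], "delta_rot": [0, 0, -6.7]},
  {"fingers": 45, "xyz": [31, 2, 0], "delta_rot": [0, 0, -6.7]},
  {"fingers": 45, "xyz": [31, 6, -1], "delta_rot": [0, 0, -6.7]},
  {"fingers": 45, "xyz": [30, 9, -1], "delta_rot": [0, 0, -6.7]},
  {"fingers": 45, "xyz": [29, 13, -1], "delta_rot": [0, 0, -6.7]},
  {"fingers": 45, "xyz": [27, 16, -1], "delta_rot": [0, 0, -6.7]},
  {"fingers": 45, "xyz": [25, 19, -1], "delta_rot": [0, 0, -6.7]},
  {"fingers": 45, "xyz": [23, 22, -1], "delta_rot": [0, 0, -6.7]},
  {"fingers": 45, "xyz": [20, 24, -1], "delta_rot": [0, 0, -6.7]},
  {"fingers": 45, "xyz": [17, 26, -1], "delta_rot": [0, 0, -6.7]},
  {"fingers": 45, "xyz": [0, 0, 0], "delta_rot": [0, 0, 0]},
])

```text
t: 1.98
tool_pos: [0.4549, 0.019, 0.3613]
tool_rot: [0.36, 0.933, 0.003, -0.003]
contact_force: [-0.4, 0.1, -0.2]
width: 0.53
```

```bash
python3 - <<'E'
from h import *
s=robot.state();print(s['t'],s['q'],s['tool_pos'])
rows([.5465,.1997,.36],toolR(0),12,45)
E
```

```text
1.9833 [ 0.03547992  0.01927224 -0.10613706  1.44868903  0.00863415  0.77257223] [0.45487569 0.01900453 0.36129803]
[{"fingers": 45, "xyz": [4, 16, 0], "delta_rot": [0.0, -0.0, -3.5]},
{"fingers": 45, "xyz": [3, 17, 0], "delta_rot": [0.0, -0.0, -3.5]},
{"fingers": 45, "xyz": [2, 17, 0], "delta_rot": [0.0, -0.0, -3.5]},
{"fingers": 45, "xyz": [1, 17, 0], "delta_rot": [0.0, -0.0, -3.5]},
{"fingers": 45, "xyz": [0, 17, 0], "delta_rot": [0.0, -0.0, -3.5]},
{"fingers": 45, "xyz": [-1, 17, 0], "delta_rot": [0.0, -0.0, -3.5]},
{"fingers": 45, "xyz": [-2, 17, 0], "delta_rot": [0.0, -0.0, -3.5]},
{"fingers": 45, "xyz": [-3, 17, 0], "delta_rot": [0.0, -0.0, -3.5]},
{"fingers": 45, "xyz": [-4, 16, 0], "delta_rot": [0.0, -0.0, -3.5]},
{"fingers": 45, "xyz": [-5, 16, 0], "delta_rot": [0.0, -0.0, -3.5]},
{"fingers": 45, "xyz": [-6, 16, 0], "delta_rot": [0.0, -0.0, -3.5]},
{"fingers": 45, "xyz": [-7, 15, 0], "delta_rot": [0.0, -0.0, -3.5]}]
```

>>> play_rows([
  {"fingers": 45, "xyz": [8, 33, 0], "delta_rot": [0, 0, -7]},
  {"fingers": 45, "xyz": [4, 34, 0], "delta_rot": [0, 0, -7]},
  {"fingers": 45, "xyz": [0, 34, 0], "delta_rot": [0, 0, -7]},
  {"fingers": 45, "xyz": [-5, 33, 0], "delta_rot": [0, 0, -7]},
  {"fingers": 45, "xyz": [-9, 32, 0], "delta_rot": [0, 0, -7]},
  {"fingers": 45, "xyz": [-13, 30, 0], "delta_rot": [0, 0, -7]},
  {"fingers": 45, "xyz": [0, 0, 0], "delta_rot": [0, 0, 0]},
])

```text
t: 2.57
tool_pos: [0.5555, 0.2013, 0.36]
tool_rot: [-0.006, 1.0, 0.003, -0.003]
contact_force: [-2.2, 0.2, -0.5]
width: 0.527
```

```bash
python3 - <<'E'
from h import *
import pickle
s=robot.state();w=optics.camera_params('wrist');im=optics.grab_frame('wrist');cv2.imwrite('pics/w1.png',im[:,:,::-1]);pickle.dump((s,w),open('w1.pkl','wb'))
print(s['t'],s['q'],s['tool_pos'],R.from_quat(s['tool_rot']).as_matrix().round(3))
for P in [[.5465,.1997,.293],[.583,.166,.255]]: print(proj('wrist',P,w))
E
```

```text
2.5667 [0.34395392 0.28591342 0.20479432 1.49327229 0.0066702  0.33218758] [0.55547293 0.20131032 0.35997986] [[-1.    -0.012 -0.006]
 [-0.012  1.     0.005]
 [ 0.006  0.005 -1.   ]]
[316.21173466 239.00614294]
[263.72268771 274.99296504]
```

View pics/w1.png

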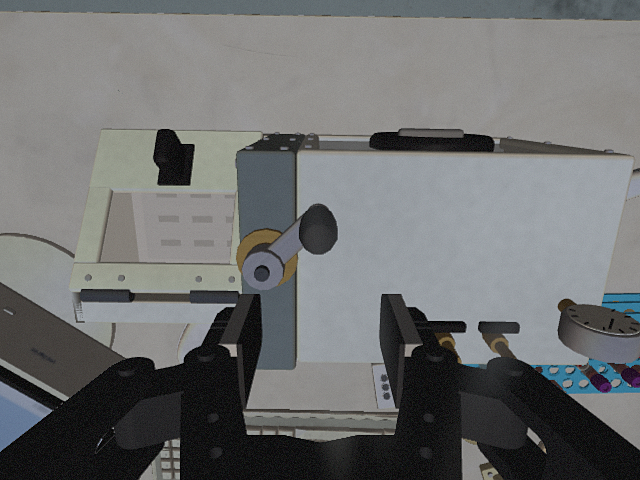

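>>> play_rows([
  {"fingers": 45, "xyz": [9, -2, 25], "delta_rot": [0, 0, 0]},
  {"fingers": 45, "xyz": [0, 0, 30], "delta_rot": [0, 0, 0]},
  {"fingers": 45, "xyz": [0, 0, 25], "delta_rot": [0, 0, 0]},
  {"fingers": 45, "xyz": [0, 0, 15], "delta_rot": [0, 0, 0]},
  {"fingers": 45, "xyz": [0, 0, 0], "delta_rot": [0, 0, 0]},
])

```text
t: 3.03
tool_pos: [0.5438, 0.1929, 0.2625]
tool_rot: [0.002, 1.0, 0.001, -0.003]
contact_force: [-0.7, 0.1, -1.2]
width: 0.528
```

```bash
python3 - <<'E'
from h import *
s=robot.state();print(s['t'],s['tool_pos'],s['contact_force'],s['width'])
E
```

```text
3.0333 [0.54378009 0.19289068 0.26245847] [-0.67988227  0.08933992 -1.17121001] 0.5276044889555318
```

>>> play_rows([
  {"fingers": 45, "xyz": [-3, 7, 5], "delta_rot": [0, 0, 0]},
  {"fingers": 45, "xyz": [0, 0, 0], "delta_rot": [0, 0, 0]},
  {"fingers": 0, "xyz": [0, 0, 0], "delta_rot": [0, 0, 0]},
  {"fingers": 0, "xyz": [0, 0, 0], "delta_rot": [0, 0, 0]},
  {"fingers": 0, "xyz": [0, 0, 0], "delta_rot": [0, 0, 0]},
  {"fingers": 0, "xyz": [0, 0, 0], "delta_rot": [0, 0, 0]},
])

```text
t: 3.53
tool_pos: [0.5468, 0.1987, 0.2599]
tool_rot: [0.005, 1.0, 0.002, -0.002]
contact_force: [-0.1, 1.3, -6.0]
width: 0.245
```

```bash
python3 - <<'E'
from h import *
s=robot.state();print(s['t'],s['tool_pos'],s['contact_force'],s['width'],s['width']*85.4)
w=optics.camera_params('wrist');cv2.imwrite('pics/w2.png',optics.grab_frame('wrist')[:,:,::-1])
E
```

```text
3.5333 [0.54677313 0.1987323  0.25992898] [-0.07987053  1.26959957 -6.00198694] 0.24469637260507957 20.897070220473797
```

View pics/w2.png

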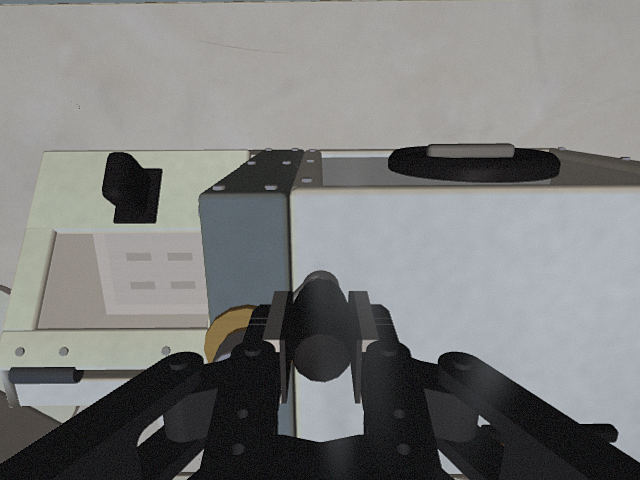

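>>> play_rows([
  {"fingers": 0, "xyz": [-7, 7, 0], "delta_rot": [0, 0, 0]},
  {"fingers": 0, "xyz": [-9, 5, 0], "delta_rot": [0, 0, 0]},
  {"fingers": 0, "xyz": [-9, 3, 0], "delta_rot": [0, 0, 0]},
])

```text
t: 3.83
tool_pos: [0.5684, 0.2119, 0.2598]
tool_rot: [0.006, 1.0, -0.0, -0.006]
contact_force: [-5.0, -0.0, -1.9]
width: 0.247
```

```bash
cat >> h.py <<'E'
AX=np.array([.583,.166])
def crank():
    s=robot.state();d=s['tool_pos'][:2]-AX;print('t',round(s['t'],2),'phi',np.arctan2(-d[0],d[1]).round(3),'r',np.hypot(*d).round(4),'p',s['tool_pos'].round(4),'F',s['contact_force'].round(1),'w',round(s['width']*85.4,1))
E
python3 -c "
from h import *
crank()"
```

```text
t 3.83 phi 0.308 r 0.0482 p [0.5684 0.2119 0.2598] F [-5.  -0.  -1.9] w 21.1
```

>>> play_rows([
  {"fingers": 0, "xyz": [-9, 2, 0], "delta_rot": [0, 0, 0]},
  {"fingers": 0, "xyz": [-9, 1, 0], "delta_rot": [0, 0, 0]},
])

```text
t: 4.0
tool_pos: [0.5856, 0.2142, 0.2597]
tool_rot: [0.005, 1.0, -0.002, -0.008]
contact_force: [-10.3, -6.6, 0.7]
width: 0.244
```

```bash
python3 -c "
from h import *
crank()"
```

```text
t 4.0 phi -0.055 r 0.0483 p [0.5856 0.2142 0.2597] F [-10.3  -6.6   0.7] w 20.8
```

>>> play_rows([
  {"fingers": 0, "xyz": [-6, 1, 0], "delta_rot": [0, 0, 0]},
  {"fingers": 0, "xyz": [-5, 0, 0], "delta_rot": [0, 0, 0]},
])

```text
t: 4.17
tool_pos: [0.5896, 0.2137, 0.2595]
tool_rot: [0.005, 1.0, -0.003, -0.016]
contact_force: [-22.7, 0.4, 9.1]
width: 0.248
```

```bash
python3 -c "
from h import *
crank()"
```

```text
t 4.17 phi -0.138 r 0.0482 p [0.5896 0.2137 0.2595] F [-22.7   0.4   9.1] w 21.2
```

>>> play_rows([
  {"fingers": 0, "xyz": [-4, 0, 0], "delta_rot": [0, 0, 0]},
  {"fingers": 0, "xyz": [-4, 0, 0], "delta_rot": [0, 0, 0]},
  {"fingers": 0, "xyz": [-4, 0, 0], "delta_rot": [0, 0, 0]},
  {"fingers": 0, "xyz": [-4, 0, 0], "delta_rot": [0, 0, 0]},
  {"fingers": 0, "xyz": [-4, 0, 0], "delta_rot": [0, 0, 0]},
])

```text
t: 4.58
tool_pos: [0.5888, 0.2138, 0.2595]
tool_rot: [0.003, 0.999, -0.004, -0.037]
contact_force: [-16.7, -0.8, 3.7]
width: 0.245
```

```bash
python3 -c "
from h import *
crank()
cv2.imwrite('pics/s2.png',cv2.resize(optics.grab_frame('scene')[100:340,100:420,::-1],None,fx=2.5,fy=2.5))"
```

```text
t 4.58 phi -0.12 r 0.0482 p [0.5888 0.2138 0.2595] F [-16.7  -0.8   3.7] w 20.9
```

View pics/s2.png

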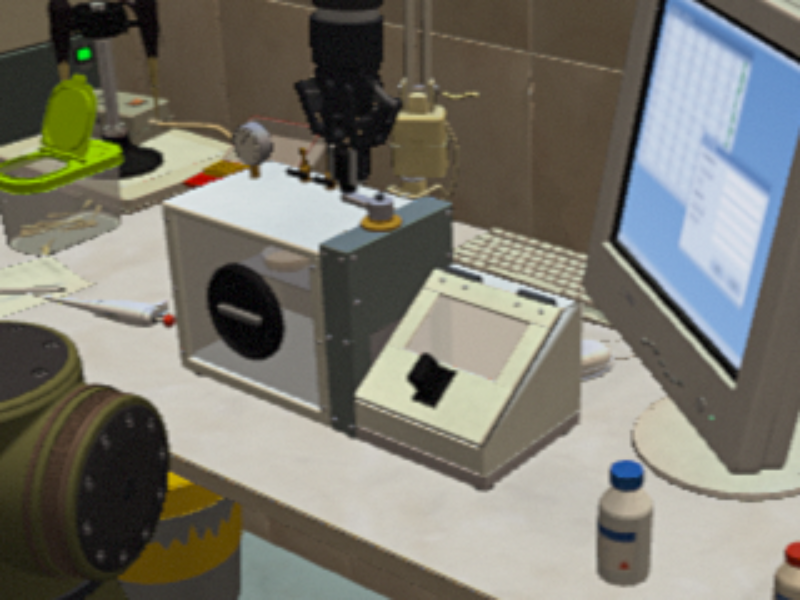

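>>> play_rows([
  {"fingers": 0, "xyz": [-5, 0, 0], "delta_rot": [0, 0, 0]},
  {"fingers": 0, "xyz": [-5, 0, 0], "delta_rot": [0, 0, 0]},
  {"fingers": 0, "xyz": [-5, 0, 0], "delta_rot": [0, 0, 0]},
  {"fingers": 0, "xyz": [2, 0, 0], "delta_rot": [0, 0, 0]},
  {"fingers": 45, "xyz": [0, 0, 0], "delta_rot": [0, 0, 0]},
  {"fingers": 45, "xyz": [0, 0, 0], "delta_rot": [0, 0, 0]},
  {"fingers": 45, "xyz": [0, 0, 0], "delta_rot": [0, 0, 0]},
])

```text
t: 5.22
tool_pos: [0.586, 0.215, 0.2612]
tool_rot: [0.001, 0.999, -0.004, -0.054]
contact_force: [-0.4, 0.6, -0.2]
width: 0.527
```

```bash
python3 -c "
from h import *
crank();s=robot.state();print(R.from_quat(s['tool_rot']).as_matrix().round(3))"
```

```text
t 5.22 phi -0.062 r 0.0491 p [0.586  0.215  0.2612] F [-0.4  0.6 -0.2] w 45.0
[[-0.994  0.003 -0.107]
 [ 0.003  1.    -0.007]
 [ 0.107 -0.007 -0.994]]
```

>>> play_rows([
  {"fingers": 45, "xyz": [0, 0, -30], "delta_rot": [0, 0, 0]},
  {"fingers": 45, "xyz": [0, 0, -40], "delta_rot": [0, 0, 0]},
  {"fingers": 45, "xyz": [0, 0, -30], "delta_rot": [0, 5, 0]},
])

```text
t: 5.47
tool_pos: [0.5941, 0.2155, 0.3539]
tool_rot: [0.001, 0.996, -0.005, -0.09]
contact_force: [2.9, 0.3, 2.3]
width: 0.527
```

```bash
python3 - <<'E'
from h import *
s=robot.state();print(s['tool_pos'],R.from_quat(s['tool_rot']).as_matrix().round(3))
G=np.array([.518,.060,.1036]);z=toolR(35).apply([0,0,1]);
goal=G+z*(.015-.10);print(goal);rows(goal,toolR(35),9,45)
cv2.imwrite('pics/t3.png',cv2.resize(optics.grab_frame('top')[190:310,120:310,::-1],None,fx=4,fy=4,interpolation=cv2.INTER_CUBIC))
E
```

```text
[0.59406373 0.21546075 0.35392746] [[-0.984  0.001 -0.179]
 [ 0.003  1.    -0.009]
 [ 0.179 -0.009 -0.984]]
[0.469246   0.06       0.17322792]
[{"fingers": 45, "xyz": [10, -17, 22], "delta_rot": [-0.1, -5.0, 0.0]},
{"fingers": 45, "xyz": [12, -17, 21], "delta_rot": [-0.1, -5.0, 0.0]},
{"fingers": 45, "xyz": [14, -17, 20], "delta_rot": [-0.1, -5.0, 0.0]},
{"fingers": 45, "xyz": [15, -17, 19], "delta_rot": [-0.1, -5.0, 0.0]},
{"fingers": 45, "xyz": [17, -17, 18], "delta_rot": [-0.1, -5.0, 0.0]},
{"fingers": 45, "xyz": [19, -17, 16], "delta_rot": [-0.1, -5.0, 0.0]},
{"fingers": 45, "xyz": [20, -17, 14], "delta_rot": [-0.1, -5.0, 0.0]},
{"fingers": 45, "xyz": [21, -17, 12], "delta_rot": [-0.1, -5.0, 0.0]},
{"fingers": 45, "xyz": [22, -17, 10], "delta_rot": [-0.1, -5.0, 0.0]}]
```

View pics/t3.png

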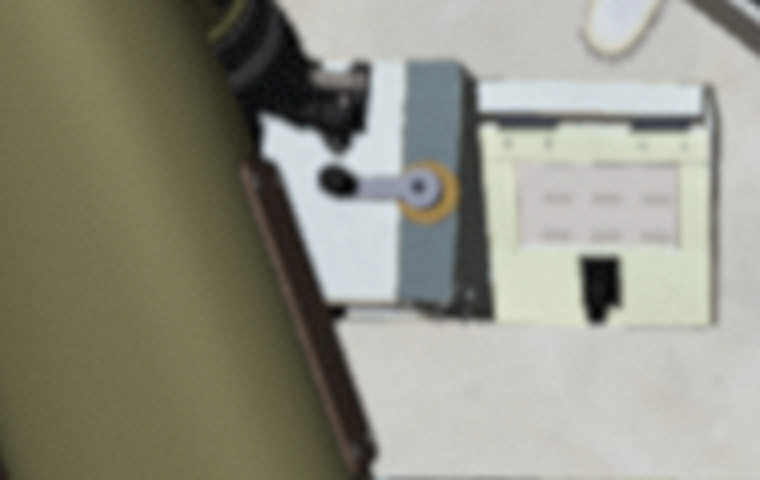

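>>> play_rows([
  {"fingers": 45, "xyz": [14, -26, 3], "delta_rot": [0, -5, 0]},
  {"fingers": 45, "xyz": [15, -26, 3], "delta_rot": [0, -5, 0]},
  {"fingers": 45, "xyz": [15, -26, 6], "delta_rot": [0, -5, 0]},
  {"fingers": 45, "xyz": [15, -26, 8], "delta_rot": [0, -5, 0]},
  {"fingers": 45, "xyz": [17, -26, 18], "delta_rot": [0, -5, 0]},
  {"fingers": 45, "xyz": [25, -26, 30], "delta_rot": [0, -5, 0]},
  {"fingers": 45, "xyz": [30, 0, 30], "delta_rot": [0, -5, 0]},
  {"fingers": 45, "xyz": [0, 0, 0], "delta_rot": [0, -5, 0]},
  {"fingers": 45, "xyz": [0, 0, 0], "delta_rot": [0, -5, 0]},
])

```text
t: 6.27
tool_pos: [0.5128, 0.0599, 0.2357]
tool_rot: [0.002, 0.955, -0.01, 0.298]
contact_force: [0.9, 0.6, 1.1]
width: 0.523
```

```bash
python3 - <<'E'
from h import *
import pickle
s=robot.state();print(s['t'],s['tool_pos'],R.from_quat(s['tool_rot']).as_matrix().round(3))
w=optics.camera_params('wrist');cv2.imwrite('pics/w4.png',optics.grab_frame('wrist')[:,:,::-1]);pickle.dump(w,open('w4.pkl','wb'))
G=np.array([.518,.060,.1036]);z=toolR(35).apply([0,0,1]);
goal=G+z*(.015-.10);print(goal);rows(goal,toolR(35),4,45)
E
```

```text
6.2667 [0.51280887 0.05985527 0.23566851] [[-0.823  0.009  0.568]
 [-0.003  1.    -0.019]
 [-0.568 -0.017 -0.823]]
[0.469246   0.06       0.17322792]
[{"fingers": 45, "xyz": [14, 1, 6], "delta_rot": [-0.3, -0.2, 0.1]},
{"fingers": 45, "xyz": [15, 1, 6], "delta_rot": [-0.3, -0.2, 0.1]},
{"fingers": 45, "xyz": [15, 1, 6], "delta_rot": [-0.3, -0.2, 0.1]},
{"fingers": 45, "xyz": [15, 0, 6], "delta_rot": [-0.3, -0.2, 0.1]}]
```

View pics/w4.png

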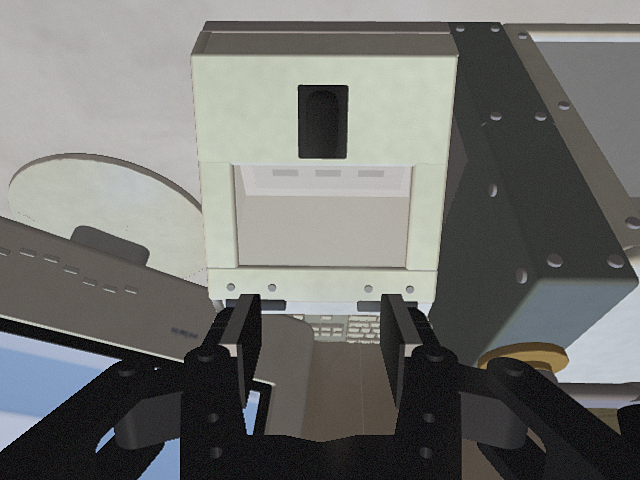

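```bash
python3 - <<'E'
import cv2,numpy as np
a=cv2.imread("pics/w4.png")[70:175,270:375]
a=np.clip(a.astype(float)*2.5,0,255).astype(np.uint8)
cv2.imwrite("pics/c5.png",cv2.resize(a,None,fx=5,fy=5,interpolation=cv2.INTER_CUBIC))
E
```

```text
(no output)
```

View pics/c5.png

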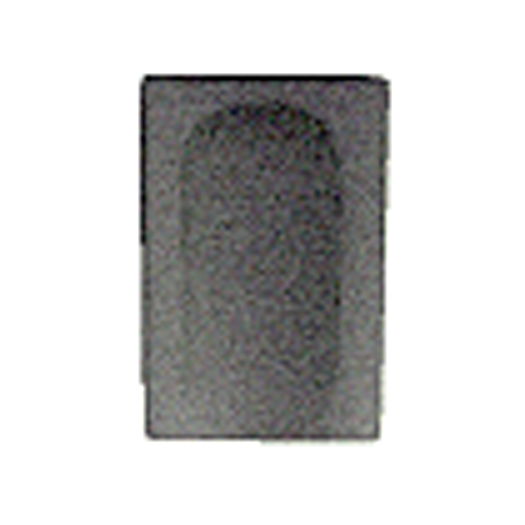

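```bash
python3 - <<'E'
from h import *
import pickle
w=pickle.load(open('w4.pkl','rb'));T=optics.camera_params('top');S=optics.camera_params('scene')
t=lambda x,y:(120+x/4-.4,190+y/4-.4); sc=lambda x,y:(170+x/4-.4,140+y/3.75-.4)
n=np.array([-np.sin(np.radians(35)),0,np.cos(np.radians(35))])
G=np.array([.518,.060,.1036])
print(proj('wrist',G-.024*n,w),proj('wrist',G+.017*n,w),proj('wrist',G,w))
for k,o in {'nl':(t(497,322),sc(290,442),(457,56)),'nr':(t(710,323),sc(490,515),(193,56)),
 'pl_nr':(None,sc(416,462),(298,85.5)),'pl_fl':(t(580,257),None,(346.5,157)),'pl_fr':(t(620,257),sc(452,402),(299,157))}.items():
    X,e=tri([(p,u) for p,u in zip((T,S,w),o) if u]);print(k,X.round(4),np.round(e,4))
E
```

```text
[324.21653501 116.42605417] [323.55164936 117.19522898] [323.85333216 116.8462264 ]
nl [0.5039 0.1425 0.0631] [0.0007 0.001  0.0015]
nr [ 0.5046 -0.0231  0.0618] [0.0008 0.0008 0.0014]
pl_nr [0.5146 0.0434 0.076 ] [0. 0.]
pl_fl [0.5523 0.0749 0.0996] [0. 0.]
pl_fr [0.5514 0.0437 0.1043] [0.0007 0.0018 0.0023]
```

```bash
python3 - <<'E'
from h import *
G=np.array([.5205,.059,.1055]);z=toolR(35).apply([0,0,1]);
goal=G+z*(.014-.05);print(goal);rows(goal,toolR(35),4,45)
E
```

```text
[0.49985125 0.059      0.13498947]
[{"fingers": 45, "xyz": [14, 1, 18], "delta_rot": [-0.3, -0.2, 0.1]},
{"fingers": 45, "xyz": [14, 0, 18], "delta_rot": [-0.3, -0.2, 0.1]},
{"fingers": 45, "xyz": [14, 0, 18], "delta_rot": [-0.3, -0.2, 0.1]},
{"fingers": 45, "xyz": [14, 0, 18], "delta_rot": [-0.3, -0.2, 0.1]}]
```

>>> play_rows([
  {"fingers": 45, "xyz": [17, 1, 12], "delta_rot": [-0.3, 0, 0]},
  {"fingers": 45, "xyz": [17, 0, 18], "delta_rot": [-0.3, 0, 0]},
  {"fingers": 45, "xyz": [14, 0, 20], "delta_rot": [-0.3, 0, 0]},
  {"fingers": 45, "xyz": [10, 0, 20], "delta_rot": [-0.3, 0, 0]},
  {"fingers": 45, "xyz": [0, 0, 0], "delta_rot": [0, 0, 0]},
])

```text
t: 6.73
tool_pos: [0.5006, 0.0598, 0.1415]
tool_rot: [-0.002, 0.957, -0.0, 0.292]
contact_force: [-0.1, 0.3, 1.0]
width: 0.525
```

```bash
python3 - <<'E'
from h import *
s=robot.state();print(s['t'],s['q'],s['tool_pos'],R.from_quat(s['tool_rot']).as_matrix().round(3))
G=np.array([.5205,.059,.1055]);z=toolR(35).apply([0,0,1]);
goal=G+z*(.014);print(goal);rows(goal,toolR(35),3,45)
E
```

```text
6.7333 [ 0.18605089 -0.21498942 -1.02266777  0.17904242 -0.10243458  0.15093627] [0.50064426 0.05980459 0.14147159] [[-0.83  -0.004  0.558]
 [-0.004  1.     0.001]
 [-0.558 -0.001 -0.83 ]]
[0.52853007 0.059      0.09403187]
[{"fingers": 45, "xyz": [1, 0, 18], "delta_rot": [0.0, -0.4, 0.1]},
{"fingers": 45, "xyz": [1, 0, 18], "delta_rot": [0.0, -0.4, 0.1]},
{"fingers": 45, "xyz": [1, 0, 18], "delta_rot": [0.0, -0.4, 0.1]}]
```

```bash
cat > fk.py <<'E'
import numpy as np
from scipy.optimize import least_squares
from scipy.spatial.transform import Rotation as R
D=[([-1.115033,.314241,-.048088,1.210183,0,1.5708],[.263837,-.538236,.230422]),
([-1.11499,.308104,.191639,1.480313,0,1.82684],[.260878,-.532136,.340975]),
([.03548,.019272,-.106137,1.448689,.008634,.772572],[.454876,.019005,.361298]),
([.343954,.285913,.204794,1.493272,.00667,.332188],[.555473,.20131,.35998]),
([.186051,-.214989,-1.022668,.179042,-.102435,.150936],[.500644,.059805,.141472])]
def fk(q,P):
    a,h,L1,al,L2,be,L4,L6=P
    e=lambda p:np.array([np.cos(p),0,-np.sin(p)])  # pitch down p
    p=q[1]-q[2];pp=p+q[3]
    x=np.array([a,0,h])+L1*np.array([np.sin(q[1]+al),0,np.cos(q[1]+al)])+L2*e(p+be)+L4*e(pp)
    B=np.c_[e(pp+np.pi/2),[0,1,0]]  # perp dir, y
    zt=np.cos(q[4])*e(pp)+np.sin(q[4])*SG*np.array([0,1,0])
    return R.from_rotvec([0,0,q[0]]).apply(x+L6*zt), R.from_rotvec([0,0,q[0]]).apply(zt)
SG=1
def fit():
    global SG
    best=None
    for sg in (1,-1):
        SG=sg
        f=lambda P:np.r_[np.concatenate([fk(q,P)[0]-x for q,x in D])*1000,(P[[3,5]])*2, (P[0])*5]
        r=least_squares(f,[0,.3,.45,0,.45,0,.1,.2])
        if best is None or r.cost<best[0]: best=(r.cost,r.x,sg,r.fun)
    SG=best[2];return best
E
python3 - <<'E'
import fk
c,P,sg,f=fk.fit();print(c,P.round(4),sg,f.round(1))
for q,x in fk.D: print(fk.fk(q,P)[1].round(3))
E
```

```text
0.05832029757368303 [-0.      0.2835  0.5215 -0.      0.4472 -0.1707  0.1329  0.3309] 1 [-0.   0.  -0.  -0.  -0.   0.  -0.  -0.  -0.   0.   0.   0.  -0.  -0.
  0.  -0.  -0.3 -0. ]
[-0.001  0.002 -1.   ]
[-0.011  0.023 -1.   ]
[-0.004  0.009 -1.   ]
[-0.006  0.005 -1.   ]
[ 0.558  0.001 -0.83 ]
```

```bash
cat >> fk.py <<'E'
LO=np.array([-2.67,-.69,-1.03,-2.08,-1.42]);HI=np.array([2.67,1.73,1.25,2.16,1.45])
_,P,_,_=fit()
def ik(pos,z,q0=None):
    pos=np.asarray(pos)
    if q0 is None:q0=[np.arctan2(pos[1],pos[0]),.2,-.2,1,0]
    g=lambda q:np.r_[(fk(q,P)[0]-pos)*10,fk(q,P)[1]-z]
    r=least_squares(g,q0);q=r.x
    return q,r.cost,np.min(np.minimum(q-LO,HI-q))
def zt(tilt,az=0):
    t=np.radians(tilt);a=np.radians(az);return np.array([np.sin(t)*np.cos(a),np.sin(t)*np.sin(a),-np.cos(t)])
E
python3 - <<'E'
from fk import *
G=np.array([.5205,.059,.1055])
for t in (0,10,20,25,30,35): 
    q,c,m=ik(G+.014*zt(t),zt(t));print('tab',t,q.round(2),round(c,6),m.round(3))
H=np.array([.641,.06,.153])
for th in (0,20,40,60,80,100):
    a=np.radians(th-35);d=np.array([-np.cos(a),0,np.sin(a)]);n=np.array([np.sin(a),0,np.cos(a)])
    g=H+.128*d+.03*n
    for t in (-20,0,15): q,c,m=ik(g+.014*zt(t),zt(t));print('lid',th,t,g.round(3),q.round(2),round(c,6),m.round(3))
B=np.array([.4972,-.3724,.048])
for t in (0,20,30,40,50):
  for az in (0,-37):
    q,c,m=ik(B+.019*zt(t,az),zt(t,az));print('bot',t,az,q.round(2),round(c,6),m.round(3))
for t in (0,15,20,30,40):
  for az in (0,):
    for zz in (.048,.12): q,c,m=ik(np.array([.55,.05,.026+zz])+.019*zt(t,az),zt(t,az));print('place',t,az,zz,q.round(2),round(c,6),m.round(3))
E
```

```text
tab 0 [ 0.11  0.27 -0.44  0.86 -0.  ] 0.0 0.591
tab 10 [ 0.13  0.15 -0.62  0.63 -0.02] 0.0 0.41
tab 20 [ 0.14  0.04 -0.8   0.39 -0.05] 0.0 0.231
tab 25 [ 0.15 -0.01 -0.89  0.26 -0.06] 0.0 0.142
tab 30 [ 0.16 -0.04 -0.98  0.12 -0.08] 0.0 0.054
tab 35 [ 0.17 -0.07 -1.06 -0.03 -0.1 ] 0.0 -0.034
lid 0 -20 [0.519 0.06  0.104] [ 0.1   0.56 -0.08  1.29  0.03] 0.0 0.875
lid 0 0 [0.519 0.06  0.104] [ 0.12  0.27 -0.44  0.86 -0.  ] 0.0 0.586
lid 0 15 [0.519 0.06  0.104] [ 0.14  0.09 -0.71  0.51 -0.04] 0.0 0.316
lid 20 -20 [0.51  0.06  0.149] [ 0.1   0.5  -0.05  1.36  0.03] 0.0 0.799
lid 20 0 [0.51  0.06  0.149] [ 0.12  0.21 -0.41  0.95 -0.  ] 0.0 0.623
lid 20 15 [0.51  0.06  0.149] [ 0.14  0.02 -0.67  0.62 -0.04] 0.0 0.359
lid 40 -20 [0.516 0.06  0.194] [0.1  0.49 0.03 1.46 0.03] 0.0 0.702
lid 40 0 [0.516 0.06  0.194] [ 0.12  0.19 -0.33  1.05 -0.  ] 0.0 0.704
lid 40 15 [0.516 0.06  0.194] [ 0.14 -0.01 -0.59  0.74 -0.04] 0.0 0.441
lid 60 -20 [0.538 0.06  0.234] [0.09 0.51 0.16 1.56 0.03] 0.0 0.596
lid 60 0 [0.538 0.06  0.234] [ 0.11  0.21 -0.21  1.15 -0.  ] 0.0 0.819
lid 60 15 [0.538 0.06  0.234
[... 871 characters left out ...]
 0.0 0.016
bot 50 0 [-0.96  0.39 -0.94 -0.35  0.68] 0.0 0.094
bot 50 -37 [-0.64  0.36 -1.16 -0.83 -0.  ] 0.0 -0.134
place 0 0 0.048 [ 0.09  0.36 -0.41  0.8  -0.  ] 0.0 0.618
place 0 0 0.12 [ 0.09  0.29 -0.33  0.96  0.  ] 0.0 0.703
place 15 0 0.048 [ 0.11  0.19 -0.69  0.43 -0.03] 0.0 0.339
place 15 0 0.12 [ 0.11  0.1  -0.6   0.61 -0.03] 0.0 0.428
place 20 0 0.048 [ 0.11  0.15 -0.78  0.3  -0.04] 0.0 0.248
place 20 0 0.12 [ 0.11  0.05 -0.69  0.49 -0.04] 0.0 0.338
place 30 0 0.048 [ 0.13  0.09 -0.96  0.   -0.06] 0.0 0.069
place 30 0 0.12 [ 0.13 -0.04 -0.87  0.22 -0.06] 0.0 0.158
place 40 0 0.048 [ 0.14  0.09 -1.13 -0.34 -0.09] 0.0 -0.103
place 40 0 0.12 [ 0.14 -0.09 -1.05 -0.08 -0.09] 0.0 -0.018
```

```bash
python3 - <<'E'
from h import *
G=np.array([.5205,.059,.1055]);z=toolR(20).apply([0,0,1]);
goal=G+z*(-.03);print(goal);rows(goal,toolR(20),3,45)
E
```

```text
[0.5102394  0.059      0.13369078]
[{"fingers": 45, "xyz": [-1, 0, 4], "delta_rot": [0.0, 4.6, 0.1]},
{"fingers": 45, "xyz": [-2, 0, 4], "delta_rot": [0.0, 4.6, 0.1]},
{"fingers": 45, "xyz": [-2, 0, 4], "delta_rot": [0.0, 4.6, 0.1]}]
```

>>> play_rows([
  {"fingers": 45, "xyz": [-1, 0, 1], "delta_rot": [0, 4.6, 0]},
  {"fingers": 45, "xyz": [-2, 0, 1], "delta_rot": [0, 4.6, 0]},
  {"fingers": 45, "xyz": [-2, 0, 2], "delta_rot": [0, 4.6, 0]},
  {"fingers": 45, "xyz": [0, 0, 0], "delta_rot": [0, 0, 0]},
])

```text
t: 7.07
tool_pos: [0.5062, 0.0595, 0.1415]
tool_rot: [-0.002, 0.986, -0.001, 0.167]
contact_force: [1.3, -0.1, 1.4]
width: 0.526
```

```bash
python3 - <<'E'
from h import *
s=robot.state();print(s['t'],s['q'],s['tool_pos'],R.from_quat(s['tool_rot']).as_matrix().round(3))
G=np.array([.5205,.059,.1055]);z=toolR(20).apply([0,0,1]);
goal=G+z*(.014);print(goal);rows(goal,toolR(20),3,45)
cv2.imwrite('pics/w5.png',optics.grab_frame('wrist')[:,:,::-1])
E
```

```text
7.0667 [ 0.14960349 -0.05409407 -0.75065031  0.54269089 -0.05010577  0.13752921] [0.5062208  0.05954223 0.14154077] [[-0.944 -0.003  0.329]
 [-0.004  1.    -0.001]
 [-0.329 -0.002 -0.944]]
[0.52528828 0.059      0.0923443 ]
[{"fingers": 45, "xyz": [-1, 0, 18], "delta_rot": [-0.0, -0.3, 0.1]},
{"fingers": 45, "xyz": [-1, 0, 18], "delta_rot": [-0.0, -0.3, 0.1]},
{"fingers": 45, "xyz": [0, 0, 18], "delta_rot": [-0.0, -0.3, 0.1]}]
```

View pics/w5.png

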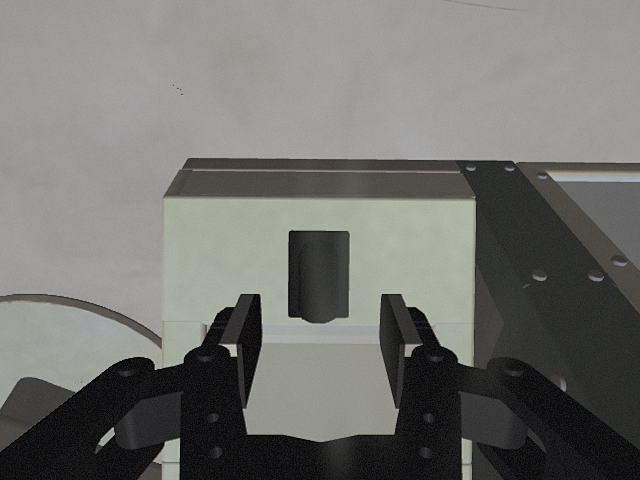

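>>> play_rows([
  {"fingers": 45, "xyz": [-1, 0, 18], "delta_rot": [0, 0, 0]},
  {"fingers": 45, "xyz": [-1, 0, 19], "delta_rot": [0, 0, 0]},
  {"fingers": 45, "xyz": [0, 0, 15], "delta_rot": [0, 0, 0]},
  {"fingers": 45, "xyz": [0, 0, 0], "delta_rot": [0, 0, 0]},
])

```text
t: 7.45
tool_pos: [0.5291, 0.0599, 0.0965]
tool_rot: [-0.002, 0.985, -0.001, 0.175]
contact_force: [-0.0, 0.4, 0.1]
width: 0.528
```

```bash
python3 - <<'E'
from h import *
s=robot.state();print(s['t'],s['tool_pos'],s['contact_force'])
G=np.array([.5205,.059,.1055]);z=toolR(20).apply([0,0,1]);
goal=G+z*(.014);rows(goal,toolR(20),1,45)
E
```

```text
7.45 [0.5290984  0.05988685 0.09654433] [-0.01413324  0.354094    0.14315192]
[{"fingers": 45, "xyz": [5, -1, 3], "delta_rot": [-0.0, 0.1, 0.2]}]
```

>>> play_rows([
  {"fingers": 45, "xyz": [5, -1, 3], "delta_rot": [0, 0, 0]},
  {"fingers": 0, "xyz": [0, 0, 0], "delta_rot": [0, 0, 0]},
  {"fingers": 0, "xyz": [0, 0, 0], "delta_rot": [0, 0, 0]},
  {"fingers": 0, "xyz": [0, 0, 0], "delta_rot": [0, 0, 0]},
  {"fingers": 0, "xyz": [0, 0, 0], "delta_rot": [0, 0, 0]},
  {"fingers": 0, "xyz": [0, 0, 0], "delta_rot": [0, 0, 0]},
], grip_force=50)

```text
t: 7.95
tool_pos: [0.5233, 0.0585, 0.0944]
tool_rot: [-0.001, 0.984, -0.001, 0.177]
contact_force: [5.3, -0.8, -7.4]
width: 0.201
```

```bash
python3 - <<'E'
from h import *
s=robot.state();print(s['t'],s['tool_pos'],s['contact_force'],s['width']*85.4)
p=s['tool_pos'];g=p-.019*R.from_quat(s['tool_rot']).apply([0,0,1]);H=np.array([.641,.06,.153]);v=g-H
print(g,np.hypot(v[0],v[2]))
E
```

```text
7.95 [0.52333928 0.05845268 0.09441587] [ 5.27103156 -0.84870064 -7.44616105] 17.160171746739472
[0.51672234 0.05847654 0.11222641] 0.1307953452843685
```

```bash
cat >> h.py <<'E'
H=np.array([.641,.0595,.154])
def lidrows(dth,tilt1,n,f=0):
    s=robot.state();R0=R.from_quat(s['tool_rot']);z0=R0.apply([0,0,1]);p=s['tool_pos'];g=p-.019*z0
    v=(g-H);r=.1300;a0=np.degrees(np.arctan2(v[2],-v[0]));t0=np.degrees(np.arctan2(z0[0],-z0[2]))
    print('t',s['t'],'angle',a0.round(2),'r',np.hypot(v[0],v[2]).round(4),'tilt',t0.round(1),'y',g[1].round(4),'F',s['contact_force'].round(1),'w',round(s['width']*85.4,1))
    prev=p;Rp=R0;o=[]
    for i in range(1,n+1):
        a=np.radians(a0+dth*i/n);t=t0+(tilt1-t0)*i/n
        Rn=toolR(t);q=np.array([H[0]-r*np.cos(a),.0595,H[2]+r*np.sin(a)])+.019*Rn.apply([0,0,1])
        d=Rp.inv().apply(q-prev)*1000;w=np.degrees((Rp.inv()*Rn).as_rotvec())
        o.append('{"fingers": %g, "xyz": [%.0f, %.0f, %.0f], "delta_rot": [%.1f, %.1f, %.1f]}'%((f,)+tuple(d)+tuple(w)));prev=q;Rp=Rn
    print('['+',\n'.join(o)+']')
E
python3 -c "
from h import *
lidrows(32,5,8)"
```

```text
t 7.95 angle -18.58 r 0.1311 tilt 20.4 y 0.0585 F [ 5.3 -0.8 -7.4] w 17.2
[{"fingers": 0, "xyz": [-1, 1, -9], "delta_rot": [-0.1, 1.9, 0.1]},
{"fingers": 0, "xyz": [-0, 0, -9], "delta_rot": [0.0, 1.9, 0.0]},
{"fingers": 0, "xyz": [-1, 0, -9], "delta_rot": [0.0, 1.9, 0.0]},
{"fingers": 0, "xyz": [-1, 0, -9], "delta_rot": [0.0, 1.9, 0.0]},
{"fingers": 0, "xyz": [-1, 0, -9], "delta_rot": [0.0, 1.9, 0.0]},
{"fingers": 0, "xyz": [-2, 0, -9], "delta_rot": [0.0, 1.9, 0.0]},
{"fingers": 0, "xyz": [-2, 0, -9], "delta_rot": [0.0, 1.9, 0.0]},
{"fingers": 0, "xyz": [-2, 0, -9], "delta_rot": [0.0, 1.9, 0.0]}]
```

>>> play_rows([
  {"fingers": 0, "xyz": [0, 0, -9], "delta_rot": [0, 1.9, 0]},
  {"fingers": 0, "xyz": [0, 0, -9], "delta_rot": [0, 1.9, 0]},
  {"fingers": 0, "xyz": [-1, 0, -9], "delta_rot": [0, 1.9, 0]},
  {"fingers": 0, "xyz": [-1, 0, -9], "delta_rot": [0, 1.9, 0]},
])

```text
t: 8.28
tool_pos: [0.5146, 0.0585, 0.13]
tool_rot: [-0.0, 0.994, -0.001, 0.111]
contact_force: [6.8, -1.6, -8.7]
width: 0.204
```

```bash
python3 -c "
from h import *
lidrows(34,5,8)
cv2.imwrite('pics/w6.png',optics.grab_frame('wrist')[:,:,::-1])"
```

```text
t 8.2833 angle -2.39 r 0.1307 tilt 12.7 y 0.0585 F [ 6.8 -1.6 -8.7] w 17.4
[{"fingers": 0, "xyz": [-2, 1, -9], "delta_rot": [-0.1, 1.0, 0.0]},
{"fingers": 0, "xyz": [-2, 0, -9], "delta_rot": [0.0, 1.0, 0.0]},
{"fingers": 0, "xyz": [-3, 0, -9], "delta_rot": [0.0, 1.0, 0.0]},
{"fingers": 0, "xyz": [-3, 0, -9], "delta_rot": [0.0, 1.0, 0.0]},
{"fingers": 0, "xyz": [-4, 0, -9], "delta_rot": [0.0, 1.0, 0.0]},
{"fingers": 0, "xyz": [-4, 0, -8], "delta_rot": [0.0, 1.0, 0.0]},
{"fingers": 0, "xyz": [-5, 0, -8], "delta_rot": [0.0, 1.0, 0.0]},
{"fingers": 0, "xyz": [-5, 0, -8], "delta_rot": [0.0, 1.0, 0.0]}]
```

View pics/w6.png

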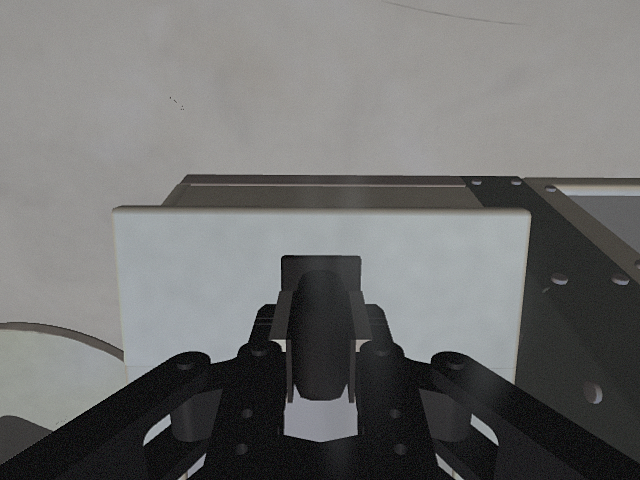

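Lid is lifting: its near edge has risen to row 208 with the tab held between the pads. I'll continue along the arc.

>>> play_rows([
  {"fingers": 0, "xyz": [-2, 0, -9], "delta_rot": [0, 1.5, 0]},
  {"fingers": 0, "xyz": [-2, 0, -9], "delta_rot": [0, 1.5, 0]},
  {"fingers": 0, "xyz": [-3, 0, -9], "delta_rot": [0, 1.5, 0]},
  {"fingers": 0, "xyz": [-3, 0, -9], "delta_rot": [0, 1.5, 0]},
  {"fingers": 0, "xyz": [-4, 0, -9], "delta_rot": [0, 1.5, 0]},
  {"fingers": 0, "xyz": [-4, 0, -8], "delta_rot": [0, 1.5, 0]},
])

```text
t: 8.83
tool_pos: [0.5204, 0.0584, 0.1818]
tool_rot: [0.0, 1.0, -0.001, 0.025]
contact_force: [1.5, -0.5, -10.2]
width: 0.2
```

```bash
python3 -c "
from h import *
lidrows(40,-8,9)"
```

```text
t 8.8333 angle 21.07 r 0.1302 tilt 2.9 y 0.0585 F [  1.5  -0.5 -10.2] w 17.1
[{"fingers": 0, "xyz": [-4, 1, -9], "delta_rot": [-0.1, 1.2, -0.0]},
{"fingers": 0, "xyz": [-5, 0, -9], "delta_rot": [0.0, 1.2, 0.0]},
{"fingers": 0, "xyz": [-5, 0, -8], "delta_rot": [0.0, 1.2, 0.0]},
{"fingers": 0, "xyz": [-6, 0, -8], "delta_rot": [0.0, 1.2, 0.0]},
{"fingers": 0, "xyz": [-6, 0, -8], "delta_rot": [0.0, 1.2, 0.0]},
{"fingers": 0, "xyz": [-6, 0, -7], "delta_rot": [0.0, 1.2, 0.0]},
{"fingers": 0, "xyz": [-7, 0, -7], "delta_rot": [0.0, 1.2, 0.0]},
{"fingers": 0, "xyz": [-7, 0, -7], "delta_rot": [0.0, 1.2, 0.0]},
{"fingers": 0, "xyz": [-8, 0, -6], "delta_rot": [0.0, 1.2, 0.0]}]
```

>>> play_rows([
  {"fingers": 0, "xyz": [-4, 0, -9], "delta_rot": [0, 1.5, 0]},
  {"fingers": 0, "xyz": [-5, 0, -9], "delta_rot": [0, 1.5, 0]},
  {"fingers": 0, "xyz": [-5, 0, -8], "delta_rot": [0, 1.5, 0]},
  {"fingers": 0, "xyz": [-6, 0, -8], "delta_rot": [0, 1.5, 0]},
  {"fingers": 0, "xyz": [-6, 0, -8], "delta_rot": [0, 1.5, 0]},
  {"fingers": 0, "xyz": [-6, 0, -7], "delta_rot": [0, 1.5, 0]},
  {"fingers": 0, "xyz": [-7, 0, -7], "delta_rot": [0, 1.5, 0]},
])

```text
t: 9.42
tool_pos: [0.5453, 0.0583, 0.2269]
tool_rot: [0.0, 0.996, -0.001, -0.088]
contact_force: [-12.2, 0.3, 1.5]
width: 0.204
```

```bash
python3 -c "
from h import *
lidrows(30,-15,7)"
```

```text
t 9.4167 angle 44.75 r 0.1301 tilt -10.1 y 0.0583 F [-12.2   0.3   1.5] w 17.4
[{"fingers": 0, "xyz": [-6, 1, -8], "delta_rot": [-0.1, 0.7, -0.0]},
{"fingers": 0, "xyz": [-6, 0, -7], "delta_rot": [0.0, 0.7, 0.0]},
{"fingers": 0, "xyz": [-7, 0, -7], "delta_rot": [0.0, 0.7, 0.0]},
{"fingers": 0, "xyz": [-7, 0, -7], "delta_rot": [0.0, 0.7, 0.0]},
{"fingers": 0, "xyz": [-7, 0, -6], "delta_rot": [0.0, 0.7, 0.0]},
{"fingers": 0, "xyz": [-8, 0, -6], "delta_rot": [0.0, 0.7, 0.0]},
{"fingers": 0, "xyz": [-8, 0, -5], "delta_rot": [0.0, 0.7, 0.0]}]
```

>>> play_rows([
  {"fingers": 0, "xyz": [-6, 0, -8], "delta_rot": [0, 1, 0]},
  {"fingers": 0, "xyz": [-7, 0, -7], "delta_rot": [0, 1, 0]},
  {"fingers": 0, "xyz": [-7, 0, -7], "delta_rot": [0, 1, 0]},
  {"fingers": 0, "xyz": [-7, 0, -7], "delta_rot": [0, 1, 0]},
  {"fingers": 0, "xyz": [-8, 0, -6], "delta_rot": [0, 1, 0]},
  {"fingers": 0, "xyz": [-8, 0, -6], "delta_rot": [0, 1, 0]},
])

```text
t: 9.92
tool_pos: [0.5783, 0.0581, 0.2529]
tool_rot: [0.0, 0.987, -0.001, -0.163]
contact_force: [-9.7, -0.9, 3.2]
width: 0.203
```

```bash
python3 -c "
from h import *
lidrows(16,-18,4)"
```

```text
t 9.9167 angle 64.17 r 0.1298 tilt -18.8 y 0.0581 F [-9.7 -0.9  3.2] w 17.4
[{"fingers": 0, "xyz": [-7, 1, -6], "delta_rot": [-0.2, -0.2, -0.0]},
{"fingers": 0, "xyz": [-7, 0, -6], "delta_rot": [0.0, -0.2, 0.0]},
{"fingers": 0, "xyz": [-8, 0, -5], "delta_rot": [0.0, -0.2, 0.0]},
{"fingers": 0, "xyz": [-8, 0, -5], "delta_rot": [0.0, -0.2, 0.0]}]
```

>>> play_rows([
  {"fingers": 0, "xyz": [-8, 0, -6], "delta_rot": [0, 0, 0]},
  {"fingers": 0, "xyz": [-8, 0, -6], "delta_rot": [0, 0, 0]},
  {"fingers": 0, "xyz": [-8, 0, -5], "delta_rot": [0, 0, 0]},
  {"fingers": 0, "xyz": [-8, 0, -5], "delta_rot": [0, 0, 0]},
  {"fingers": 0, "xyz": [-6, 0, -3], "delta_rot": [0, 0, 0]},
  {"fingers": 0, "xyz": [0, 0, 0], "delta_rot": [0, 0, 0]},
])

```text
t: 10.42
tool_pos: [0.6107, 0.0579, 0.2635]
tool_rot: [0.0, 0.984, -0.002, -0.18]
contact_force: [1.3, -1.1, 1.4]
width: 0.201
```

```bash
python3 -c "
from h import *
lidrows(4,-18,1)
cv2.imwrite('pics/s7.png',cv2.resize(optics.grab_frame('scene')[60:300,150:470,::-1],None,fx=2.5,fy=2.5))"
```

```text
t 10.4167 angle 79.49 r 0.1294 tilt -20.7 y 0.058 F [ 1.3 -1.1  1.4] w 17.2
[{"fingers": 0, "xyz": [-9, 2, -5], "delta_rot": [-0.2, -2.7, -0.0]}]
```

View pics/s7.png

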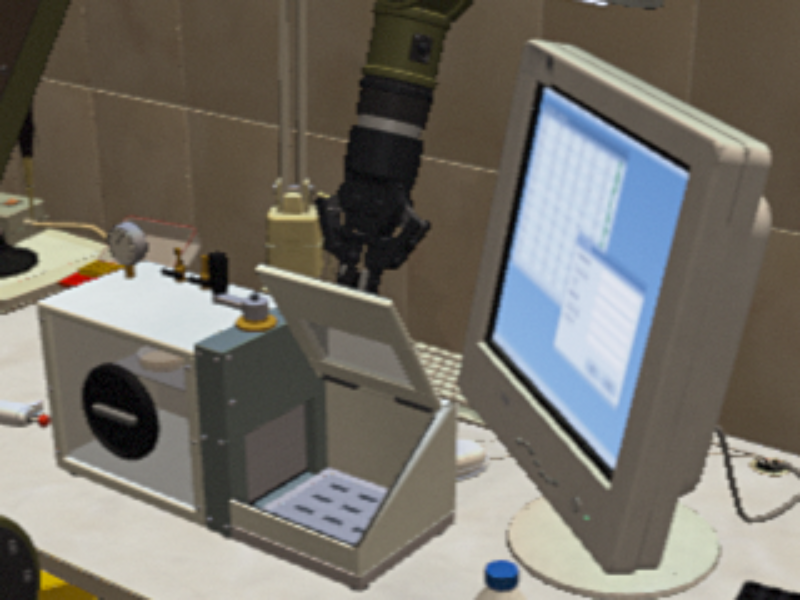

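>>> play_rows([
  {"fingers": 45, "xyz": [0, 0, 0], "delta_rot": [0, 0, 0]},
  {"fingers": 45, "xyz": [0, 0, 0], "delta_rot": [0, 0, 0]},
  {"fingers": 45, "xyz": [0, 0, 0], "delta_rot": [0, 0, 0]},
  {"fingers": 45, "xyz": [0, 0, -20], "delta_rot": [0, 0, 0]},
  {"fingers": 45, "xyz": [0, 0, -30], "delta_rot": [0, 0, 0]},
  {"fingers": 45, "xyz": [0, 0, -38], "delta_rot": [0, 0, 0]},
  {"fingers": 45, "xyz": [0, 0, -38], "delta_rot": [0, 0, 0]},
])

```text
t: 11.05
tool_pos: [0.6433, 0.0578, 0.3633]
tool_rot: [-0.0, 0.984, -0.001, -0.177]
contact_force: [-124.4, -9.6, 44.2]
width: 0.532
```

```bash
python3 - <<'E'
from h import *
s=robot.state();print(s['t'],s['q'],s['tool_pos'],s['contact_force'],s['width'])
cv2.imwrite('pics/s8.png',cv2.resize(optics.grab_frame('scene')[60:300,150:470,::-1],None,fx=2.5,fy=2.5))
rows([.42,.0,.40],toolR(10),8,70)
import fk
for B in ([.4972,-.3724,.05],):
  for t in (20,25):
    for az in (0,-10,-20,-30): print(t,az,fk.ik(np.array(B)+.019*fk.zt(t,az),fk.zt(t,az))[0].round(2))
E
```

```text
11.05 [0.0772345  0.86205875 1.09369673 2.15835888 0.02421579 0.07208108] [0.64327264 0.05781804 0.36333408] [-124.41927057   -9.61764471   44.24476753] 0.5321249688472868
[{"fingers": 70, "xyz": [29, -7, 6], "delta_rot": [-0.0, -3.6, 0.0]},
{"fingers": 70, "xyz": [29, -7, 4], "delta_rot": [-0.0, -3.6, 0.0]},
{"fingers": 70, "xyz": [29, -7, 2], "delta_rot": [-0.0, -3.6, 0.0]},
{"fingers": 70, "xyz": [29, -7, 0], "delta_rot": [-0.0, -3.6, 0.0]},
{"fingers": 70, "xyz": [29, -7, -2], "delta_rot": [-0.0, -3.6, 0.0]},
{"fingers": 70, "xyz": [29, -7, -4], "delta_rot": [-0.0, -3.6, 0.0]},
{"fingers": 70, "xyz": [29, -7, -5], "delta_rot": [-0.0, -3.6, 0.0]},
{"fingers": 70, "xyz": [28, -7, -7], "delta_rot": [-0.0, -3.6, 0.0]}]
20 0 [-0.76  0.35 -0.57  0.4   0.24]
20 -10 [-0.73  0.32 -0.61  0.34  0.18]
20 -20 [-0.7   0.31 -0.64  0.3   0.12]
20 -30 [-0.67  0.3  -0.65  0.28  0.05]
25 0 [-0.79  0.33 -0.64  0.29  0.31]
25 -10 [-0.76  0.3  -0.69  0.21  0.24]
25 -20 [-0.72  0.28 -0.73  0.16  0.15]
25 -30 [-0.67  0.27 -0.75  0.13  0.06]
```

View pics/s8.png

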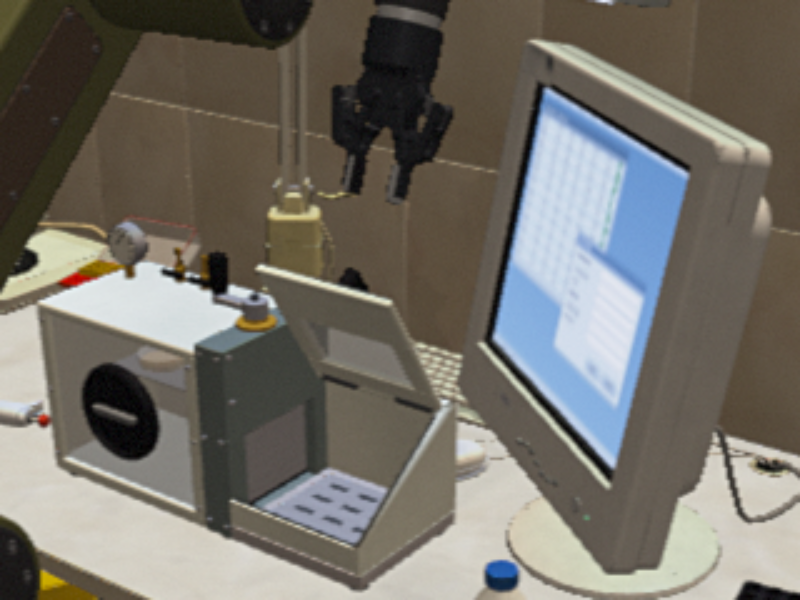

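```bash
python3 - <<'E'
from h import *
s=robot.state();print(s['t'],s['q'],s['qvel'],s['tool_pos'],s['contact_force'],s['torque'],s['joint_efforts'])
for n in('scene','top'):cv2.imwrite(f'pics/{n}9.png',optics.grab_frame(n)[:,:,::-1])
s=robot.state();print(s['t'],s['q'],s['contact_force'],s['torque'])
E
```

```text
11.1 [0.07703424 0.86325546 1.11860944 2.15193641 0.02410687 0.07204959] [ 0.0023487  -0.09600932 -0.18419082 -0.07930021  0.00388917  0.00227363] [0.6525668  0.05836958 0.36789609] [ 0.13725445 -0.24971412  4.52225624] [ 0.01897428 -0.29826298 -0.01139556] [ 6.35025948e-01 -3.60352528e+01  8.91767085e+00  7.94064313e+00
  1.01336637e-01 -1.48616535e-03]
11.2 [0.07725645 0.86027114 1.09861781 2.15563256 0.0241949  0.07216033] [ 0.02321518 -0.64586787 -0.29364822] [ 0.03433492 -0.36046804  0.01805559]
```

View pics/scene9.png

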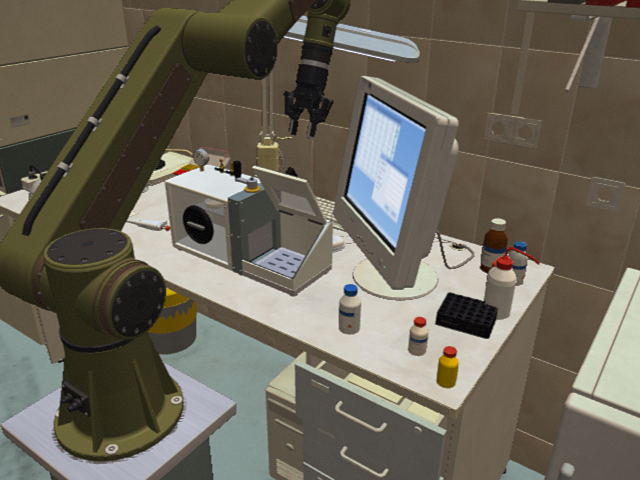

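View pics/top9.png

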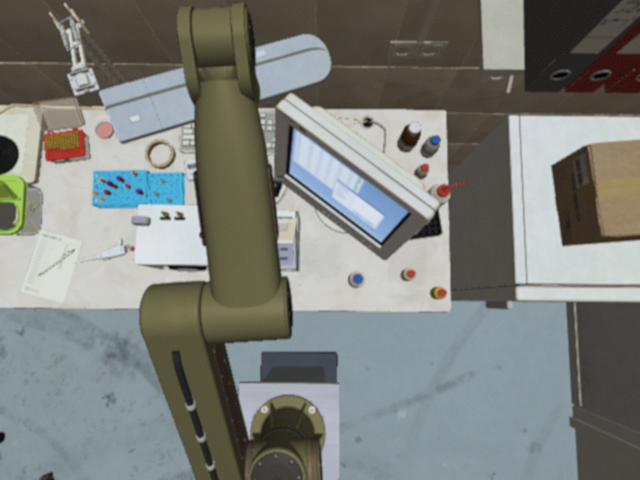

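>>> play_rows([
  {"fingers": 70, "xyz": [15, -2, 3], "delta_rot": [0, -3.6, 0]},
  {"fingers": 70, "xyz": [25, -4, 2], "delta_rot": [0, -3.6, 0]},
  {"fingers": 70, "xyz": [29, -7, 0], "delta_rot": [0, -3.6, 0]},
  {"fingers": 70, "xyz": [29, -7, 0], "delta_rot": [0, -3.6, 0]},
  {"fingers": 70, "xyz": [29, -7, -2], "delta_rot": [0, -3.6, 0]},
  {"fingers": 70, "xyz": [29, -7, -4], "delta_rot": [0, -3.6, 0]},
  {"fingers": 70, "xyz": [29, -7, -5], "delta_rot": [0, -3.6, 0]},
  {"fingers": 70, "xyz": [28, -7, -7], "delta_rot": [0, -3.6, 0]},
])

```text
t: 11.87
tool_pos: [0.4447, 0.0128, 0.383]
tool_rot: [-0.002, 0.999, -0.002, 0.04]
contact_force: [-0.8, -0.2, 1.6]
width: 0.824
```

```bash
python3 - <<'E'
from h import *
s=robot.state();print(s['t'],s['q'],s['tool_pos'],s['contact_force'],s['width']*85.4)
T=optics.camera_params('top');S=optics.camera_params('scene')
cv2.imwrite('pics/c10.png',cv2.resize(optics.grab_frame('scene')[270:400,320:480,::-1],None,fx=4,fy=4,interpolation=cv2.INTER_CUBIC))
cv2.imwrite('pics/c11.png',cv2.resize(optics.grab_frame('top')[250:310,340:460,::-1],None,fx=6,fy=6,interpolation=cv2.INTER_CUBIC))
E
```

```text
11.8667 [ 0.03381398 -0.07082977 -0.14815708  1.4145487  -0.00692083  0.02890901] [0.44473497 0.0127526  0.38297262] [-0.76660569 -0.24130211  1.57929031] 70.34464988308378
```

View pics/c10.png

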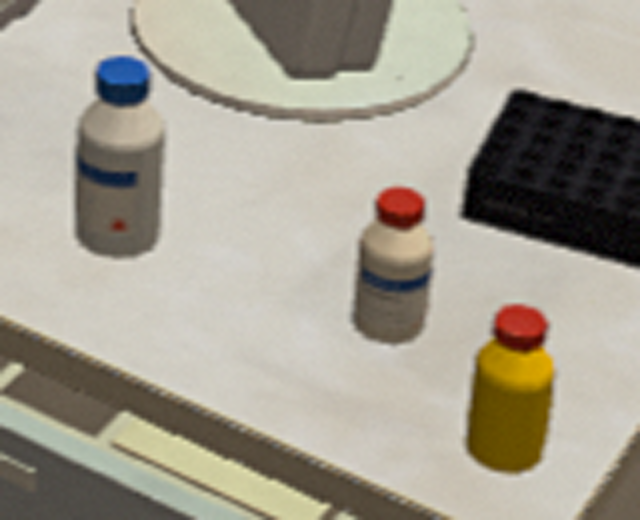

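View pics/c11.png

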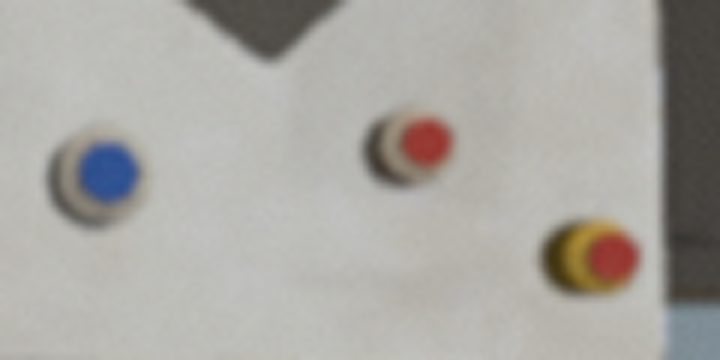

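```bash
python3 - <<'E'
from h import *
T=optics.camera_params('top');S=optics.camera_params('scene')
t3=lambda x,y:(340+x/6-.4,250+y/6-.4); s4=lambda x,y:(320+x/4-.4,270+y/4-.4)
for k,a,b in (('red',t3(428,143),s4(401,198)),('blue',t3(109,172),s4(124,68)),('mon',(388,257),(398,287)),('yel',t3(613,257),s4(521,318))):
    X,e=tri([(T,a),(S,b)]);print(k,X.round(4),np.round(e,4))
rows([.40,-.34,.25],toolR(20),12,70)
E
```

```text
red [ 0.4979 -0.3744  0.0844] [0.0003 0.0003]
blue [ 0.4801 -0.2085  0.1146] [0.0004 0.0004]
mon [ 0.5436 -0.2975  0.1143] [0.0023 0.0023]
yel [ 0.4409 -0.4685  0.0834] [0.0006 0.0006]
[{"fingers": 70, "xyz": [4, -29, 11], "delta_rot": [-0.0, -1.3, 0.0]},
{"fingers": 70, "xyz": [4, -29, 11], "delta_rot": [-0.0, -1.3, 0.0]},
{"fingers": 70, "xyz": [5, -29, 11], "delta_rot": [-0.0, -1.3, 0.0]},
{"fingers": 70, "xyz": [5, -29, 11], "delta_rot": [-0.0, -1.3, 0.0]},
{"fingers": 70, "xyz": [5, -29, 11], "delta_rot": [-0.0, -1.3, 0.0]},
{"fingers": 70, "xyz": [5, -29, 11], "delta_rot": [-0.0, -1.3, 0.0]},
{"fingers": 70, "xyz": [6, -29, 10], "delta_rot": [-0.0, -1.3, 0.0]},
{"fingers": 70, "xyz": [6, -29, 10], "delta_rot": [-0.0, -1.3, 0.0]},
{"fingers": 70, "xyz": [6, -29, 10], "delta_rot": [-0.0, -1.3, 0.0]},
{"fingers": 70, "xyz": [6, -29, 10], "delta_rot": [-0.0, -1.3, 0.0]},
{"fingers": 70, "xyz": [6, -29, 10], "delta_rot": [-0.0, -1.3, 0.0]},
{"fingers": 70, "xyz": [7, -29, 10], "delta_rot": [-0.0, -1.3, 0.0]}]
```

>>> play_rows([
  {"fingers": 70, "xyz": [4, -29, 5], "delta_rot": [0, -1.3, 0]},
  {"fingers": 70, "xyz": [4, -29, 5], "delta_rot": [0, -1.3, 0]},
  {"fingers": 70, "xyz": [5, -29, 8], "delta_rot": [0, -1.3, 0]},
  {"fingers": 70, "xyz": [5, -29, 8], "delta_rot": [0, -1.3, 0]},
  {"fingers": 70, "xyz": [5, -29, 11], "delta_rot": [0, -1.3, 0]},
  {"fingers": 70, "xyz": [5, -29, 11], "delta_rot": [0, -1.3, 0]},
  {"fingers": 70, "xyz": [6, -29, 10], "delta_rot": [0, -1.3, 0]},
  {"fingers": 70, "xyz": [6, -29, 10], "delta_rot": [0, -1.3, 0]},
  {"fingers": 70, "xyz": [6, -29, 10], "delta_rot": [0, -1.3, 0]},
  {"fingers": 70, "xyz": [6, -29, 10], "delta_rot": [0, -1.3, 0]},
  {"fingers": 70, "xyz": [6, -29, 10], "delta_rot": [0, -1.3, 0]},
  {"fingers": 70, "xyz": [7, -29, 10], "delta_rot": [0, -1.3, 0]},
  {"fingers": 70, "xyz": [0, 0, 0], "delta_rot": [0, 0, 0]},
])

```text
t: 13.05
tool_pos: [0.3795, -0.3378, 0.2439]
tool_rot: [-0.006, 0.985, 0.007, 0.173]
contact_force: [-0.3, -0.1, -0.1]
width: 0.817
```

```bash
python3 - <<'E'
from h import *
s=robot.state();print(s['t'],s['q'],s['tool_pos'],s['contact_force'],R.from_quat(s['tool_rot']).as_matrix().round(3))
B=np.array([.498,-.3745,.045]);z=toolR(20).apply([0,0,1]);goal=B+z*(.019-.11);print(goal)
rows(goal,toolR(20),6,70)
cv2.imwrite('pics/w12.png',optics.grab_frame('wrist')[:,:,::-1]);w=optics.camera_params('wrist');print(proj('wrist',[.498,-.3745,.085],w))
E
```

```text
13.05 [-0.90900837 -0.04552477 -0.48615486  0.92376528  0.28122072 -0.89195233] [ 0.3795114  -0.3377555   0.24390464] [-0.28982299 -0.06876958 -0.09545853] [[-0.94  -0.014  0.34 ]
 [-0.01   1.     0.015]
 [-0.34   0.011 -0.94 ]]
[ 0.46687617 -0.3745      0.13051203]
[{"fingers": 70, "xyz": [-7, -7, 23], "delta_rot": [0.1, -0.0, 0.1]},
{"fingers": 70, "xyz": [-7, -6, 23], "delta_rot": [0.1, -0.0, 0.1]},
{"fingers": 70, "xyz": [-7, -6, 23], "delta_rot": [0.1, -0.0, 0.1]},
{"fingers": 70, "xyz": [-7, -6, 23], "delta_rot": [0.1, -0.0, 0.1]},
{"fingers": 70, "xyz": [-7, -6, 23], "delta_rot": [0.1, -0.0, 0.1]},
{"fingers": 70, "xyz": [-7, -6, 23], "delta_rot": [0.1, -0.0, 0.1]}]
[270.45218312 268.64219229]
```

View pics/w12.png

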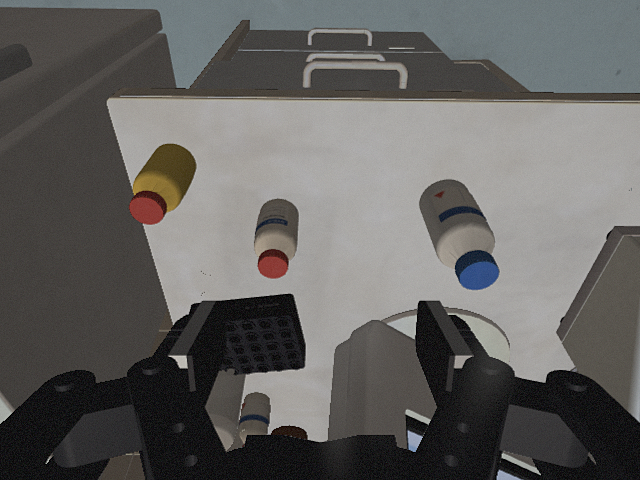

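>>> play_rows([
  {"fingers": 70, "xyz": [-7, -7, 15], "delta_rot": [0, 0, 0]},
  {"fingers": 70, "xyz": [-7, -6, 20], "delta_rot": [0, 0, 0]},
  {"fingers": 70, "xyz": [-7, -6, 23], "delta_rot": [0, 0, 0]},
  {"fingers": 70, "xyz": [-7, -6, 23], "delta_rot": [0, 0, 0]},
  {"fingers": 70, "xyz": [-7, -5, 23], "delta_rot": [0, 0, 0]},
  {"fingers": 70, "xyz": [-7, -5, 20], "delta_rot": [0, 0, 0]},
  {"fingers": 70, "xyz": [0, 0, 0], "delta_rot": [0, 0, 0]},
])

```text
t: 13.68
tool_pos: [0.4608, -0.3589, 0.1337]
tool_rot: [-0.006, 0.986, 0.013, 0.169]
contact_force: [-1.4, -0.5, 0.6]
width: 0.82
```

```bash
python3 - <<'E'
from h import *
s=robot.state();print(s['t'],s['q'],s['tool_pos'],s['contact_force'],R.from_quat(s['tool_rot']).as_matrix().round(3))
B=np.array([.498,-.3735,.047]);z=toolR(20).apply([0,0,1]);goal=B+z*(.019);print(goal)
rows(goal,toolR(20),5,70)
cv2.imwrite('pics/w13.png',optics.grab_frame('wrist')[:,:,::-1]);w=optics.camera_params('wrist');print(proj('wrist',[.498,-.3735,.085],w))
E
```

```text
13.6833 [-0.80924209  0.1756476  -0.51319003  0.66354402  0.26239753 -0.7922931 ] [ 0.46076106 -0.35888569  0.13369642] [-1.35711121 -0.47295752  0.55774147] [[-0.943 -0.016  0.332]
 [-0.007  1.     0.028]
 [-0.332  0.024 -0.943]]
[ 0.50449838 -0.3735      0.02914584]
[{"fingers": 70, "xyz": [-1, -4, 23], "delta_rot": [0.3, -0.1, 0.1]},
{"fingers": 70, "xyz": [-1, -3, 23], "delta_rot": [0.3, -0.1, 0.1]},
{"fingers": 70, "xyz": [-1, -3, 23], "delta_rot": [0.3, -0.1, 0.1]},
{"fingers": 70, "xyz": [-1, -3, 23], "delta_rot": [0.3, -0.1, 0.1]},
{"fingers": 70, "xyz": [-1, -3, 23], "delta_rot": [0.3, -0.1, 0.1]}]
[288.14083725 293.51883101]
```

View pics/w13.png

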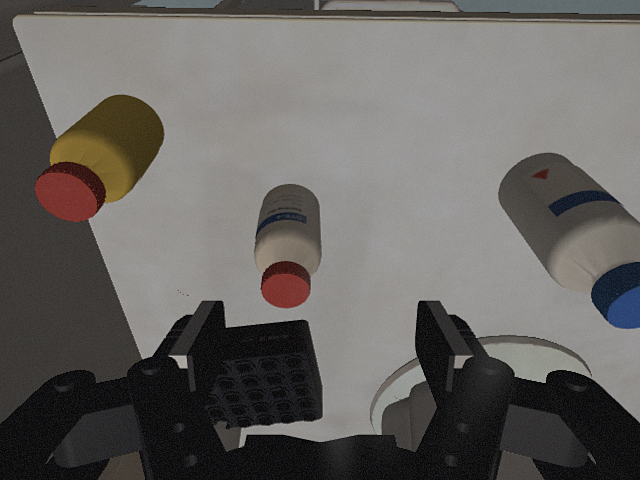

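>>> play_rows([
  {"fingers": 70, "xyz": [-1, -11, 5], "delta_rot": [1, 0, 0]},
  {"fingers": 70, "xyz": [-1, -5, 12], "delta_rot": [0.5, 0, 0]},
  {"fingers": 70, "xyz": [-1, -1, 23], "delta_rot": [0, 0, 0]},
  {"fingers": 70, "xyz": [-1, 0, 23], "delta_rot": [0, 0, 0]},
  {"fingers": 70, "xyz": [-1, 0, 20], "delta_rot": [0, 0, 0]},
  {"fingers": 70, "xyz": [0, 0, 0], "delta_rot": [0, 0, 0]},
])

```text
t: 14.23
tool_pos: [0.4942, -0.3772, 0.0621]
tool_rot: [-0.004, 0.985, -0.005, 0.171]
contact_force: [-1.1, 0.8, -1.1]
width: 0.822
```

```bash
python3 - <<'E'
from h import *
s=robot.state();print(s['t'],s['tool_pos'],s['contact_force'],R.from_quat(s['tool_rot']).as_matrix().round(3))
B=np.array([.498,-.3742,.047]);z=toolR(20).apply([0,0,1]);goal=B+z*(.019);print(goal)
rows(goal,toolR(20),2,70)
E
```

```text
14.2333 [ 0.49423777 -0.3771546   0.06209887] [-1.07181748  0.80464021 -1.09981111] [[-0.942 -0.007  0.336]
 [-0.01   1.    -0.008]
 [-0.336 -0.011 -0.942]]
[ 0.50449838 -0.3742      0.02914584]
[{"fingers": 70, "xyz": [1, 2, 17], "delta_rot": [-0.2, -0.2, 0.3]},
{"fingers": 70, "xyz": [1, 2, 17], "delta_rot": [-0.2, -0.2, 0.3]}]
```

>>> play_rows([
  {"fingers": 70, "xyz": [1, 2, 17], "delta_rot": [-0.3, 0, 0.3]},
  {"fingers": 70, "xyz": [1, 1, 15], "delta_rot": [-0.2, 0, 0.3]},
  {"fingers": 70, "xyz": [0, 0, 0], "delta_rot": [0, 0, 0]},
])

```text
t: 14.48
tool_pos: [0.5034, -0.3757, 0.0347]
tool_rot: [0.0, 0.985, -0.001, 0.172]
contact_force: [-0.4, 1.3, 0.1]
width: 0.821
```

```bash
python3 - <<'E'
from h import *
s=robot.state();print(s['t'],s['tool_pos'],s['contact_force'],R.from_quat(s['tool_rot']).as_matrix().round(3))
cv2.imwrite('pics/w14.png',optics.grab_frame('wrist')[:,:,::-1])
E
```

```text
14.4833 [ 0.50338955 -0.37571625  0.03466247] [-0.42790376  1.33556476  0.10581473] [[-0.941  0.001  0.338]
 [-0.     1.    -0.003]
 [-0.338 -0.003 -0.941]]
```

View pics/w14.png

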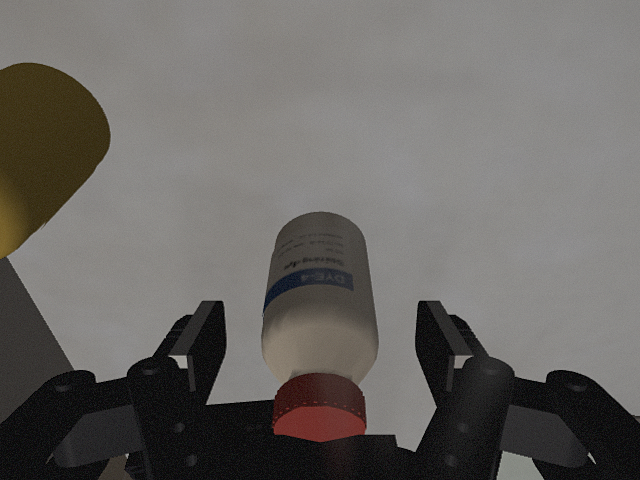

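>>> play_rows([
  {"fingers": 70, "xyz": [1, 1, 6], "delta_rot": [0, 0, 0]},
  {"fingers": 70, "xyz": [0, 0, 0], "delta_rot": [0, 0, 0]},
  {"fingers": 20, "xyz": [0, 0, 0], "delta_rot": [0, 0, 0]},
  {"fingers": 20, "xyz": [0, 0, 0], "delta_rot": [0, 0, 0]},
  {"fingers": 20, "xyz": [0, 0, 0], "delta_rot": [0, 0, 0]},
  {"fingers": 20, "xyz": [0, 0, 0], "delta_rot": [0, 0, 0]},
  {"fingers": 20, "xyz": [0, 0, 0], "delta_rot": [0, 0, 0]},
], grip_force=40)

```text
t: 15.12
tool_pos: [0.5054, -0.3779, 0.0365]
tool_rot: [0.0, 0.985, -0.005, 0.174]
contact_force: [-0.0, -0.6, -2.0]
width: 0.455
```

>>> play_rows([
  {"fingers": 20, "xyz": [8, 0, -22], "delta_rot": [0, 0, 0]},
  {"fingers": 20, "xyz": [8, 0, -22], "delta_rot": [0, 0, 0]},
  {"fingers": 20, "xyz": [8, 0, -22], "delta_rot": [0, 0, 0]},
  {"fingers": 20, "xyz": [8, 0, -22], "delta_rot": [0, 0, 0]},
])

```text
t: 15.45
tool_pos: [0.4423, -0.3738, 0.1048]
tool_rot: [-0.001, 0.985, -0.002, 0.171]
contact_force: [0.6, 0.1, -1.8]
width: 0.459
```

```bash
python3 - <<'E'
from h import *
s=robot.state();print(s['t'],s['q'],s['tool_pos'],s['contact_force'],s['width']*85.4,R.from_quat(s['tool_rot']).as_matrix().round(3))
cv2.imwrite('pics/w15.png',optics.grab_frame('wrist')[:,:,::-1])
cv2.imwrite('pics/s15.png',optics.grab_frame('scene')[:,:,::-1])
E
```

```text
15.45 [-0.84495574  0.18674938 -0.57782645  0.57093341  0.25255216 -0.81683365] [ 0.4422806  -0.37380156  0.10480037] [ 0.58860382  0.11563781 -1.77834489] 39.209062279625016 [[-0.942 -0.001  0.337]
 [-0.002  1.    -0.003]
 [-0.337 -0.004 -0.942]]
```

View pics/s15.png

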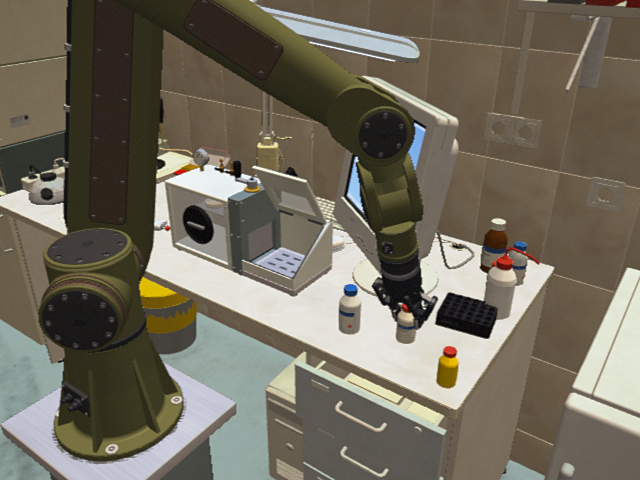

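View pics/w15.png

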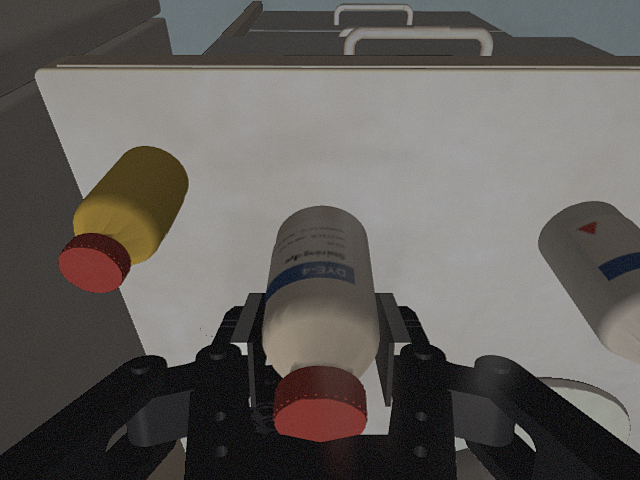

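```bash
python3 - <<'E'
from h import *
rows([.42,-.36,.25],toolR(20),6,20)
E
```

```text
[{"fingers": 20, "xyz": [-5, 2, -24], "delta_rot": [-0.1, -0.0, 0.0]},
{"fingers": 20, "xyz": [-5, 2, -24], "delta_rot": [-0.1, -0.0, 0.0]},
{"fingers": 20, "xyz": [-5, 2, -24], "delta_rot": [-0.1, -0.0, 0.0]},
{"fingers": 20, "xyz": [-5, 3, -24], "delta_rot": [-0.1, -0.0, 0.0]},
{"fingers": 20, "xyz": [-5, 3, -24], "delta_rot": [-0.1, -0.0, 0.0]},
{"fingers": 20, "xyz": [-5, 3, -24], "delta_rot": [-0.1, -0.0, 0.0]}]
```

>>> play_rows([
  {"fingers": 20, "xyz": [-5, 2, -24], "delta_rot": [0, 0, 0]},
  {"fingers": 20, "xyz": [-5, 2, -24], "delta_rot": [0, 0, 0]},
  {"fingers": 20, "xyz": [-5, 2, -24], "delta_rot": [0, 0, 0]},
  {"fingers": 20, "xyz": [-5, 3, -24], "delta_rot": [0, 0, 0]},
  {"fingers": 20, "xyz": [-5, 3, -24], "delta_rot": [0, 0, 0]},
  {"fingers": 20, "xyz": [-5, 3, -24], "delta_rot": [0, 0, 0]},
])

```text
t: 16.05
tool_pos: [0.4193, -0.3558, 0.2476]
tool_rot: [0.001, 0.986, 0.002, 0.167]
contact_force: [0.7, 0.4, -2.0]
width: 0.456
```

```bash
python3 - <<'E'
from h import *
s=robot.state();print(s['t'],s['q'],s['tool_pos'],s['contact_force'],s['width']*85.4)
rows([.46,.055,.25],toolR(20),18,20)
E
```

```text
16.05 [-0.854855    0.02172099 -0.40946284  0.91660916  0.25304059 -0.82383107] [ 0.41934487 -0.35583599  0.24759291] [ 0.6800522   0.44785445 -1.9533366 ] 38.963310532130265
[{"fingers": 20, "xyz": [-2, 23, 1], "delta_rot": [0.0, -0.0, -0.0]},
{"fingers": 20, "xyz": [-2, 23, 1], "delta_rot": [0.0, -0.0, -0.0]},
{"fingers": 20, "xyz": [-2, 23, 1], "delta_rot": [0.0, -0.0, -0.0]},
{"fingers": 20, "xyz": [-2, 23, 1], "delta_rot": [0.0, -0.0, -0.0]},
{"fingers": 20, "xyz": [-2, 23, 1], "delta_rot": [0.0, -0.0, -0.0]},
{"fingers": 20, "xyz": [-2, 23, 1], "delta_rot": [0.0, -0.0, -0.0]},
{"fingers": 20, "xyz": [-2, 23, 1], "delta_rot": [0.0, -0.0, -0.0]},
{"fingers": 20, "xyz": [-2, 23, 1], "delta_rot": [0.0, -0.0, -0.0]},
{"fingers": 20, "xyz": [-2, 23, 1], "delta_rot": [0.0, -0.0, -0.0]},
{"fingers": 20, "xyz": [-2, 23, 1], "delta_rot": [0.0, -0.0, -0.0]},
{"fingers": 20, "xyz": [-2, 23, 1], "delta_rot": [0.0, -0.0, -0.0]},
{"fingers": 20, "xyz": [-2, 23, 1], "delta_rot": [0.0, -0.0, -0.0]},
{"fingers": 20, "xyz": [-2, 23, 1], "delta_rot": [0.0, -0.0, -0.0]},
{"fingers": 20, "xyz": [-2, 23, 1], "delta_rot": [0.0, -0.0, -0.0]},
{"fingers": 20, "xyz": [-2, 23, 1], "delta_rot": [0.0, -0.0, -0.0]},
{"fingers": 20, "xyz": [-2, 23, 1], "delta_rot": [0.0, -0.0, -0.0]},
{"fingers": 20, "xyz": [-2, 23, 1], "delta_rot": [0.0, -0.0, -0.0]},
{"fingers": 20, "xyz": [-2, 23, 1], "delta_rot": [0.0, -0.0, -0.0]}]
```

>>> play_rows([
  {"fingers": 20, "xyz": [0, 15, 0], "delta_rot": [0, 0, 0]},
  {"fingers": 20, "xyz": [-2, 23, 0], "delta_rot": [0, 0, 0]},
  {"fingers": 20, "xyz": [-2, 23, 0], "delta_rot": [0, 0, 0]},
  {"fingers": 20, "xyz": [-2, 23, 0], "delta_rot": [0, 0, 0]},
  {"fingers": 20, "xyz": [-2, 23, 0], "delta_rot": [0, 0, 0]},
  {"fingers": 20, "xyz": [-2, 23, 0], "delta_rot": [0, 0, 0]},
  {"fingers": 20, "xyz": [-2, 23, 0], "delta_rot": [0, 0, 0]},
  {"fingers": 20, "xyz": [-2, 23, 0], "delta_rot": [0, 0, 0]},
  {"fingers": 20, "xyz": [-2, 23, 0], "delta_rot": [0, 0, 0]},
  {"fingers": 20, "xyz": [-2, 23, 0], "delta_rot": [0, 0, 0]},
  {"fingers": 20, "xyz": [-2, 23, 0], "delta_rot": [0, 0, 0]},
  {"fingers": 20, "xyz": [-2, 23, 0], "delta_rot": [0, 0, 0]},
  {"fingers": 20, "xyz": [-2, 23, 0], "delta_rot": [0, 0, 0]},
  {"fingers": 20, "xyz": [-2, 23, 0], "delta_rot": [0, 0, 0]},
  {"fingers": 20, "xyz": [-2, 23, 0], "delta_rot": [0, 0, 0]},
  {"fingers": 20, "xyz": [-2, 23, 0], "delta_rot": [0, 0, 0]},
  {"fingers": 20, "xyz": [-2, 23, 0], "delta_rot": [0, 0, 0]},
  {"fingers": 20, "xyz": [0, 12, 0], "delta_rot": [0, 0, 0]},
  {"fingers": 20, "xyz": [0, 0, 0], "delta_rot": [0, 0, 0]},
])

```text
t: 17.63
tool_pos: [0.4471, 0.066, 0.2373]
tool_rot: [0.0, 0.987, 0.005, 0.16]
contact_force: [0.0, -1.3, -1.2]
width: 0.46
```

```bash
python3 - <<'E'
from h import *
import pickle
s=robot.state();print(s['t'],s['q'],s['tool_pos'],s['contact_force'],s['width']*85.4,R.from_quat(s['tool_rot']).as_matrix().round(3))
w=optics.camera_params('wrist');cv2.imwrite('pics/w16.png',optics.grab_frame('wrist')[:,:,::-1]);pickle.dump(w,open('w16.pkl','wb'))
rows([.5595,.055,.14],toolR(20),8,20)
E
```

```text
17.6333 [ 0.18099077 -0.24469928 -0.66836     0.8287266  -0.04709986  0.17380385] [0.44714679 0.06598657 0.23733516] [ 0.00315669 -1.33822197 -1.19964157] 39.283056758928566 [[-0.949 -0.001  0.316]
 [ 0.002  1.     0.01 ]
 [-0.316  0.01  -0.949]]
[{"fingers": 20, "xyz": [-10, -1, 16], "delta_rot": [0.1, -0.2, -0.0]},
{"fingers": 20, "xyz": [-9, -1, 16], "delta_rot": [0.1, -0.2, -0.0]},
{"fingers": 20, "xyz": [-9, -1, 16], "delta_rot": [0.1, -0.2, -0.0]},
{"fingers": 20, "xyz": [-9, -1, 16], "delta_rot": [0.1, -0.2, -0.0]},
{"fingers": 20, "xyz": [-9, -1, 16], "delta_rot": [0.1, -0.2, -0.0]},
{"fingers": 20, "xyz": [-9, -1, 16], "delta_rot": [0.1, -0.2, -0.0]},
{"fingers": 20, "xyz": [-9, -1, 16], "delta_rot": [0.1, -0.2, -0.0]},
{"fingers": 20, "xyz": [-9, -1, 16], "delta_rot": [0.1, -0.2, -0.0]}]
```

View pics/w16.png

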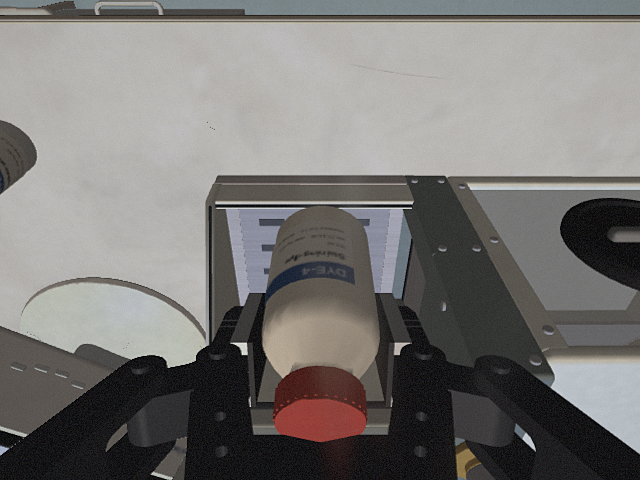

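>>> play_rows([
  {"fingers": 20, "xyz": [-12, -1, 8], "delta_rot": [0, -0.2, 0]},
  {"fingers": 20, "xyz": [-12, -1, 10], "delta_rot": [0, -0.2, 0]},
  {"fingers": 20, "xyz": [-12, -1, 12], "delta_rot": [0, -0.2, 0]},
  {"fingers": 20, "xyz": [-11, -1, 14], "delta_rot": [0, -0.2, 0]},
  {"fingers": 20, "xyz": [-10, -1, 16], "delta_rot": [0, -0.2, 0]},
  {"fingers": 20, "xyz": [-8, -1, 18], "delta_rot": [0, -0.2, 0]},
  {"fingers": 20, "xyz": [-7, -1, 18], "delta_rot": [0, -0.2, 0]},
  {"fingers": 20, "xyz": [0, 0, 0], "delta_rot": [0, 0, 0]},
])

```text
t: 18.35
tool_pos: [0.5473, 0.0536, 0.1603]
tool_rot: [0.002, 0.985, 0.003, 0.17]
contact_force: [-1.3, 0.0, -1.7]
width: 0.46
```

```bash
python3 - <<'E'
from h import *
s=robot.state();print(s['t'],s['q'],s['tool_pos'],s['contact_force'],s['width']*85.4,R.from_quat(s['tool_rot']).as_matrix().round(3))
cv2.imwrite('pics/w17.png',optics.grab_frame('wrist')[:,:,::-1])
cv2.imwrite('pics/s17.png',cv2.resize(optics.grab_frame('scene')[100:340,150:470,::-1],None,fx=2.5,fy=2.5))
rows([.5595,.055,.075],toolR(20),6,20)
E
```

```text
18.35 [ 0.11788179 -0.00225601 -0.65574083  0.57678485 -0.03358777  0.11568871] [0.54726151 0.0536229  0.1603216 ] [-1.33672132  0.00843967 -1.69437745] 39.2915286383776 [[-0.942  0.002  0.335]
 [ 0.005  1.     0.006]
 [-0.335  0.007 -0.942]]
[{"fingers": 20, "xyz": [3, 0, 14], "delta_rot": [0.1, -0.1, -0.0]},
{"fingers": 20, "xyz": [3, 0, 14], "delta_rot": [0.1, -0.1, -0.0]},
{"fingers": 20, "xyz": [3, 0, 14], "delta_rot": [0.1, -0.1, -0.0]},
{"fingers": 20, "xyz": [3, 0, 14], "delta_rot": [0.1, -0.1, -0.0]},
{"fingers": 20, "xyz": [3, 0, 14], "delta_rot": [0.1, -0.1, -0.0]},
{"fingers": 20, "xyz": [3, 0, 14], "delta_rot": [0.1, -0.1, -0.0]}]
```

View pics/w17.png

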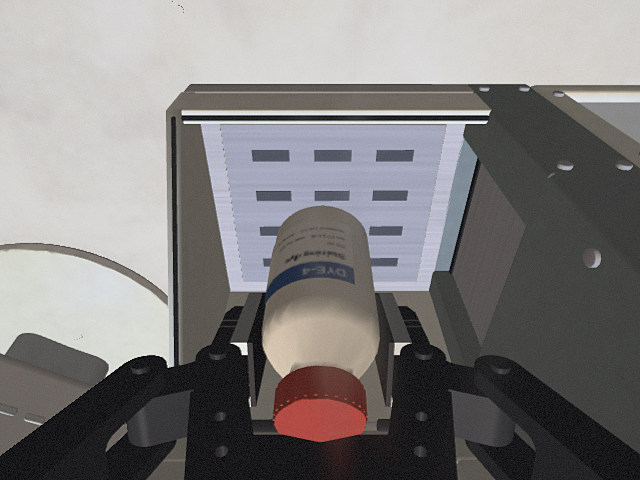

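View pics/s17.png

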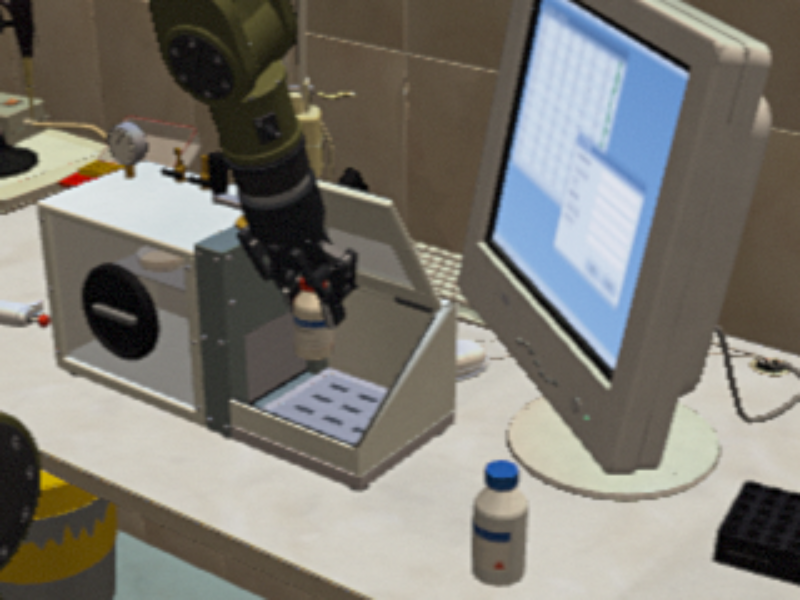

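>>> play_rows([
  {"fingers": 20, "xyz": [3, 0, 14], "delta_rot": [0, 0, 0]},
  {"fingers": 20, "xyz": [3, 0, 14], "delta_rot": [0, 0, 0]},
  {"fingers": 20, "xyz": [3, 0, 14], "delta_rot": [0, 0, 0]},
  {"fingers": 20, "xyz": [3, 0, 14], "delta_rot": [0, 0, 0]},
  {"fingers": 20, "xyz": [3, 0, 14], "delta_rot": [0, 0, 0]},
  {"fingers": 20, "xyz": [3, 0, 12], "delta_rot": [0, 0, 0]},
  {"fingers": 20, "xyz": [0, 0, 0], "delta_rot": [0, 0, 0]},
])

```text
t: 19.03
tool_pos: [0.5575, 0.0526, 0.0833]
tool_rot: [0.003, 0.985, 0.004, 0.174]
contact_force: [-1.1, 0.6, -2.3]
width: 0.458
```

```bash
python3 - <<'E'
from h import *
s=robot.state();print(s['t'],s['q'],s['tool_pos'],s['contact_force'],s['width']*85.4,R.from_quat(s['tool_rot']).as_matrix().round(3))
rows([.5595,.055,.064],toolR(20),3,20)
E
```

```text
19.0333 [ 0.11325992  0.1059094  -0.75012118  0.36586987 -0.03257505  0.11374744] [0.55750566 0.05256776 0.08326274] [-1.09809936  0.64048825 -2.31677774] 39.07497796671635 [[-0.939  0.005  0.343]
 [ 0.007  1.     0.006]
 [-0.343  0.008 -0.939]]
[{"fingers": 20, "xyz": [2, 1, 6], "delta_rot": [0.1, 0.0, -0.1]},
{"fingers": 20, "xyz": [2, 1, 6], "delta_rot": [0.1, 0.0, -0.1]},
{"fingers": 20, "xyz": [2, 1, 6], "delta_rot": [0.1, 0.0, -0.1]}]
```

>>> play_rows([
  {"fingers": 20, "xyz": [2, 0, 6], "delta_rot": [0, 0, 0]},
  {"fingers": 20, "xyz": [2, 0, 6], "delta_rot": [0, 0, 0]},
  {"fingers": 20, "xyz": [2, 0, 5], "delta_rot": [0, 0, 0]},
  {"fingers": 20, "xyz": [0, 0, 0], "delta_rot": [0, 0, 0]},
])

```text
t: 19.37
tool_pos: [0.5586, 0.0524, 0.0674]
tool_rot: [0.003, 0.984, 0.004, 0.176]
contact_force: [-0.0, 0.6, -1.7]
width: 0.46
```

```bash
python3 - <<'E'
from h import *
s=robot.state();print(s['t'],s['tool_pos'],s['contact_force'],R.from_quat(s['tool_rot']).as_matrix().round(3))
E
```

```text
19.3667 [0.5585851  0.05242173 0.0673974 ] [-0.04876941  0.57901068 -1.72316052] [[-0.938  0.005  0.347]
 [ 0.008  1.     0.006]
 [-0.347  0.009 -0.938]]
```

>>> play_rows([
  {"fingers": 20, "xyz": [1, 0, 3], "delta_rot": [0, 0, 0]},
  {"fingers": 20, "xyz": [1, 0, 2], "delta_rot": [0, 0, 0]},
])

```text
t: 19.53
tool_pos: [0.5593, 0.0526, 0.0628]
tool_rot: [0.003, 0.984, 0.004, 0.177]
contact_force: [-0.5, 0.6, -1.8]
width: 0.454
```

>>> play_rows([
  {"fingers": 20, "xyz": [1, 0, 2], "delta_rot": [0, 0, 0]},
  {"fingers": 20, "xyz": [0, 0, 0], "delta_rot": [0, 0, 0]},
])

```text
t: 19.7
tool_pos: [0.5609, 0.053, 0.0623]
tool_rot: [0.003, 0.984, 0.004, 0.179]
contact_force: [-1.0, 0.4, -1.3]
width: 0.462
```

>>> play_rows([
  {"fingers": 20, "xyz": [1, 0, 2], "delta_rot": [0, 0, 0]},
  {"fingers": 20, "xyz": [1, 0, 2], "delta_rot": [0, 0, 0]},
])

```text
t: 19.87
tool_pos: [0.5636, 0.0534, 0.0617]
tool_rot: [0.003, 0.983, 0.005, 0.182]
contact_force: [-15.0, -1.0, 24.3]
width: 0.459
```

```bash
python3 - <<'E'
from h import *
cv2.imwrite('pics/s18.png',cv2.resize(optics.grab_frame('scene')[180:300,200:360,::-1],None,fx=5,fy=5,interpolation=cv2.INTER_CUBIC))
E
```

```text
(no output)
```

View pics/s18.png

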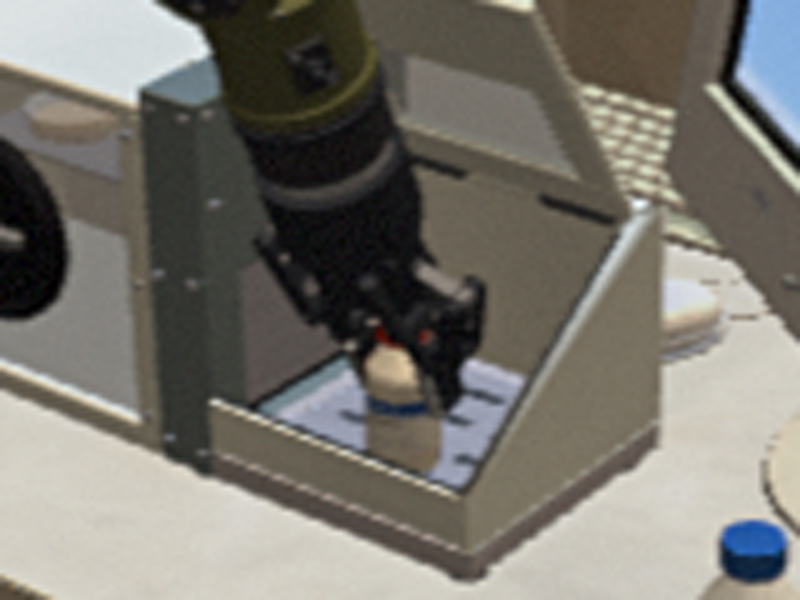

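>>> play_rows([
  {"fingers": 20, "xyz": [0, 0, -1], "delta_rot": [0, 0.7, 0]},
  {"fingers": 20, "xyz": [0, 0, 0], "delta_rot": [0, 0, 0]},
  {"fingers": 48, "xyz": [0, 0, 0], "delta_rot": [0, 0, 0]},
  {"fingers": 55, "xyz": [0, 0, 0], "delta_rot": [0, 0, 0]},
  {"fingers": 70, "xyz": [0, 0, 0], "delta_rot": [0, 0, 0]},
  {"fingers": 70, "xyz": [0, 0, 0], "delta_rot": [0, 0, 0]},
  {"fingers": 70, "xyz": [0, 0, 0], "delta_rot": [0, 0, 0]},
])

```text
t: 20.5
tool_pos: [0.5652, 0.0537, 0.0638]
tool_rot: [0.003, 0.984, 0.005, 0.178]
contact_force: [-0.6, 0.9, -0.7]
width: 0.822
```

```bash
python3 - <<'E'
from h import *
s=robot.state();print(s['t'],s['tool_pos'],s['contact_force'],s['width']*85.4)
cv2.imwrite('pics/w19.png',optics.grab_frame('wrist')[:,:,::-1])
E
```

```text
20.5 [0.56522214 0.0536589  0.06384635] [-0.55185466  0.91644434 -0.74414197] 70.16963383974976
```

View pics/w19.png

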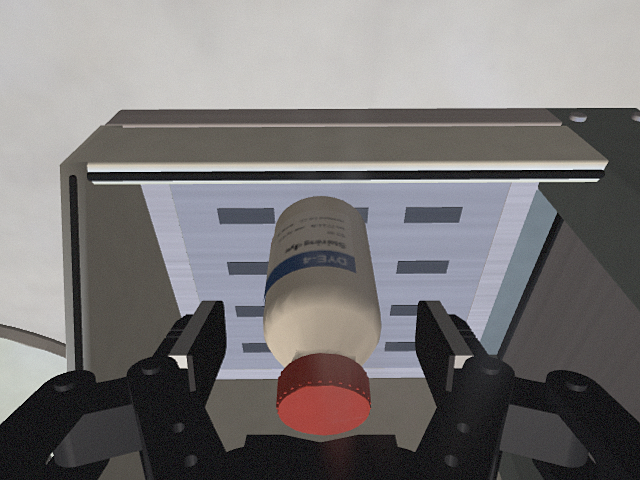

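>>> play_rows([
  {"fingers": 70, "xyz": [2, 0, -12], "delta_rot": [0, 0, 0]},
  {"fingers": 70, "xyz": [3, 0, -20], "delta_rot": [0, 0, 0]},
  {"fingers": 70, "xyz": [3, 0, -25], "delta_rot": [0, 0, 0]},
  {"fingers": 70, "xyz": [5, 0, -30], "delta_rot": [0, 0, 0]},
  {"fingers": 70, "xyz": [10, 0, -30], "delta_rot": [0, 0, 0]},
  {"fingers": 70, "xyz": [25, 0, -25], "delta_rot": [0, 1, 0]},
  {"fingers": 70, "xyz": [25, 0, -25], "delta_rot": [0, 1, 0]},
  {"fingers": 70, "xyz": [0, 0, 0], "delta_rot": [0, 0, 0]},
  {"fingers": 70, "xyz": [0, 0, 0], "delta_rot": [0, 0, 0]},
])

```text
t: 21.3
tool_pos: [0.4324, 0.0526, 0.1997]
tool_rot: [0.003, 0.987, 0.005, 0.159]
contact_force: [0.2, 0.2, -0.6]
width: 0.819
```

```bash
python3 - <<'E'
from h import *
s=robot.state();print(s['t'],s['q'],s['qvel'].round(3),s['tool_pos'],s['contact_force'],s['width']*85.4)
sc=optics.grab_frame('scene')[:,:,::-1]
cv2.imwrite('pics/s20.png',cv2.resize(sc[150:350,170:430],None,fx=3,fy=3,interpolation=cv2.INTER_CUBIC))
cv2.imwrite('pics/t20.png',cv2.resize(optics.grab_frame('top')[190:310,120:460,::-1],None,fx=2.3,fy=2.3,interpolation=cv2.INTER_CUBIC))
cv2.imwrite('pics/w20.png',optics.grab_frame('wrist')[:,:,::-1])
E
```

```text
21.3 [ 0.15064214 -0.2550253  -0.76311503  0.74471892 -0.03898845  0.15110049] [ 0.004 -0.062 -0.002  0.056  0.003  0.005] [0.43238082 0.05258624 0.1997186 ] [ 0.2158574   0.22661564 -0.59384368] 69.93126555990244
```

View pics/s20.png

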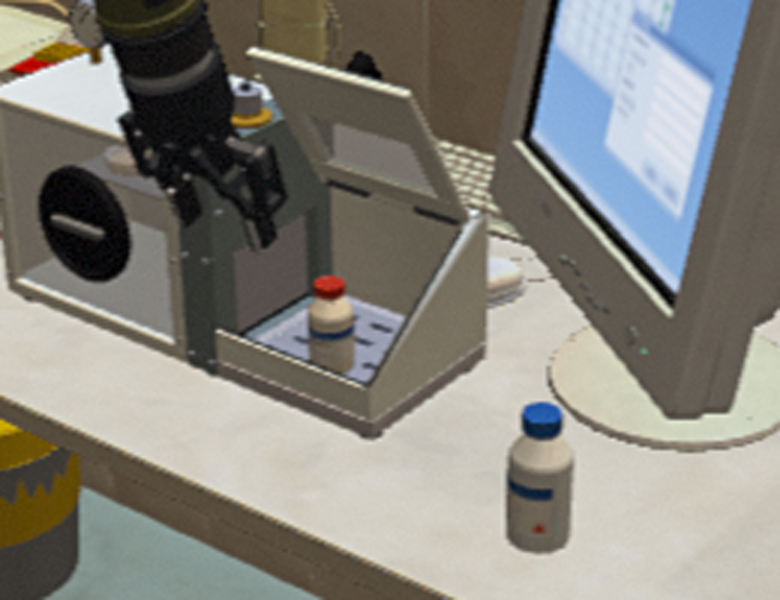

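View pics/t20.png

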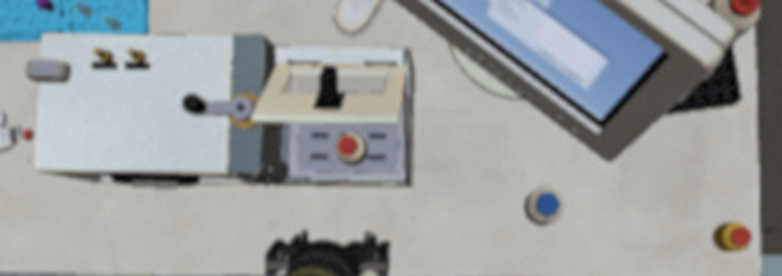

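View pics/w20.png

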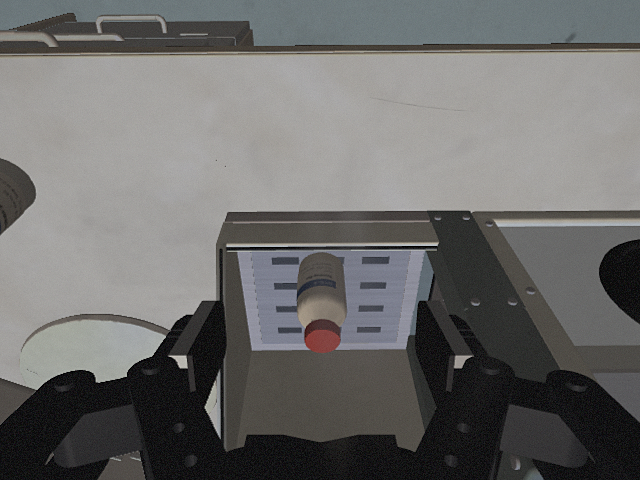

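```bash
python3 - <<'E'
from h import *
T=optics.camera_params('top');S=optics.camera_params('scene')
t=lambda x,y:(120+x/2.3-.3,190+y/2.3-.3);s=lambda x,y:(170+x/3-.3,150+y/3-.3)
for k,a,b in (('cap',t(349,146),s(328,282)),('lidL',t(253,121),s(249,47)),('lidR',t(397,123),s(408,93)),('blue',t(547,205),s(542,412))):
    X,e=tri([(T,a),(S,b)]);v=X-H;print(k,X.round(4),np.round(e,4),'lid ang',np.radians(35)+np.arctan2(v[2],-v[0]) if 'lid' in k else X-np.array([.587,.0595,.026]))
E
```

```text
cap [0.5525 0.0536 0.1116] [0.0012 0.0012] lid ang [-0.03448059 -0.00590999  0.08562472]
lidL [0.5603 0.1398 0.3034] [0.0001 0.0001] lid ang 1.6862751978742243
lidR [ 0.5608 -0.0233  0.3001] [0.0014 0.0014] lid ang 1.6797944106696723
blue [ 0.4787 -0.2082  0.1141] [0.0009 0.0009] lid ang [-0.10830207 -0.26773285  0.08805864]
```

```bash
python3 -c "
from h import *
print(robot.job_done()); print(robot.state()['t'])"
```

```text
the job is handed in; nothing more can be done
None
the job is handed in; nothing more can be done
```

I finished every step and handed the job in at about 21.5 s. However, one wrist-force reading went over the 120 N limit, and that may fail the run.

**What I did**
- **Gate:** I wound the crank clockwise to its hard stop, about 0.8 rad from where it stood. I then leaned on it at about 17–23 N for roughly half a second, turning it to about -0.12 rad by the tool's position. After I let go, it read about 0 in the picture.
- **Lid:** I lifted it by its tab to about 1.7 rad and released it.
- **Bottle:** I picked up the small bottle with the red cap and lowered it onto the tray with the tool tilted 20 degrees to clear the lid. I let go once I felt it touch down.

**Last checks, from two camera views**
- **Small bottle:** it stands upright on the tray at x = -34 mm and y = -6 mm from the tray centre. Its cap is at the right height for standing flat.
- **Lid:** it stands at about 1.68 rad.
- **Crank:** the knob is at the shut position.
- **Tall bottle:** it is within 2 mm of where it started.
- **Gripper:** it is open, clear of everything, and reads almost no force.

**Problem:** while backing off the lid tab at about 11 s, one reading showed roughly 132 N at the wrist, and it was back to normal at the next reading. Joint 4 was practically at its range limit (2.158 of 2.16 rad) and the wrist was close to the overhead lamp. I could not tell whether the arm hit the joint stop or bumped the lamp.

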